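Check and stack the lift-drive blocks of a microscope stand

TASK

Stack the microscope stand's drive blocks squarely in the fixture pocket, blue at the bottom, then yellow, then green (yellow or green may be missing today). As soon as each block is down and before anything goes on top of it, press the orange-handled pitch comb's teeth into the middle of its screw thread for about a second to see that the leaf sits fully home, upright and flat along the screw. Finish with the grey cover on top of the stack and the comb hanging back in its stand, and leave the dish, the screwdriver and the brown-handled comb where they are.

Things in the scene. Friction and masses are not known exactly. Their poses are not given: they have to be found in the camera images.
- block_blue: Blue drive block, always present, bottom of the stack: open trough 98 (x) x 46 (y) x 36 (z) mm, about 0.3 kg, a steel screw along x inside; ends alike. Origin: centre of underside, z up. Foot 81 x 29 mm, 5 mm high; body from z = 5 up. Long walls with outer faces at y = +-23 mm, tops at z = 36: grip across them, at mid-length. The screw does not turn.
- block_yellow: Yellow drive block, same shape as the blue one, about 0.3 kg; may be absent. Goes directly on the blue one, its origin then 32 mm above the blue one's. Ends alike.
- block_green: Green drive block, same shape as the blue one, about 0.3 kg; may be absent. Goes on the yellow one (or on the blue one if there is no yellow), its origin then 32 mm above that one's. Ends alike.
- block_blue_top (a point): Point at the middle of the blue block, 32 mm above its origin, where the foot of the next part comes. The foot rests on cheeks (14 mm long, at both ends, tops at z = 32 mm of the block); rims around them rise 4 mm higher and leave 4 mm of play each side of the foot. Yellow and green are alike.
- block_blue_screw (a point): Point on the blue block's screw axis, 18 mm above the block's origin, middle of the length; x along the screw. Free length 70 mm. V thread, 8 mm pitch, 90 degrees: crests at radius 11, roots at radius 7 mm; roots at x = 0, +-8, +-16, +-24 mm, crests half way between. Yellow and green are alike.
- cover: Grey cover plate with a black grip. Origin: centre of underside. Foot 81 x 29 mm, 5 mm high, goes between the rims of the block below (origin 32 mm above that block's); plate 98 (x) x 46 (y) mm, z = 5 to 13; grip bar 44 (x) x 18 (y) mm, z = 13 to 43: pinch it across y, fingertips above the plate. About 0.2 kg. Ends alike.
- comb: Pitch comb: steel leaf 5 mm thick (y), 44 mm long (x), z = 0 to 34, with five pointed teeth along its lower edge (8 mm pitch, 90 degrees, 4 mm deep; tips at x = 0, +-8, +-16), under an orange handle. Origin: tip of the middle tooth; z up. Hangs in its stand. Fully home in a thread, its origin is 25 mm above the block's, 7 mm above the screw axis. Ends alike.
- comb_handle (a point): Centre of the comb's orange handle, 51 mm above the tooth tips. The handle is 56 (x) x 20 (y) x 34 (z) mm (17 mm above and below this point): pinch it across y, fingertips above its underside. The comb weighs 80 g.
- gauge_stand: Grey comb stand, fixed. Origin: centre of underside. Two rails along x (70 mm long, tops at z = 45, outer faces at y = +-19 mm) leave a 12 mm slot, open upward and at the ends. The leaf hangs in the slot, the handle's underside rests on the rails: the comb's origin is then at about (0, 0, 11 mm) of the stand, comb x along stand x.
- nest_seat (a point): Centre of the fixture pocket's floor, 10 mm above the bench; z up, x along the pocket. Fixed dark steel plate 136 x 84 mm; pocket 106 x 54 mm with end walls and corner lips 14 mm high; the long sides are open for |x| < 36 mm, where the fingers go. A seated blue block has its origin here, its x along the pocket's x, either way round.
- spare_comb: Another comb, finer teeth and a brown handle, lying on its side near the robot's right. Not used: leave it. Origin at the middle of its toothed edge.
- dish: Whitish translucent shallow dish, 90 mm across, 16 mm high, not used: leave it. Origin: centre of its underside.
- screwdriver: Red screwdriver, 170 mm long, lying on the bench, not used: leave it.

How it is judged:
By the outcome, as a careful person would: the job done as asked, in the order asked, and still so for the second after the job is handed in, with the robot touching nothing.
Of block_yellow, block_green only 1 to 2 are there at a start; the rules pass over those that are not, and their reading is None.
At some moment in a run one of cover may be knocked a few centimetres aside while the robot is not near it.
It also fails if it takes over 210 s, if anything falls off the work surface, if the arm or the gripper's body presses on something with over 40 N, if the wrist force passes 120 N, or if a joint passes its speed limit or range.

ROBOT

A 7-joint arm with a two-finger parallel gripper is mounted at the origin on the work surface. World frame = base frame: x ahead of the robot, y to its left, z up, the work surface at z = 0. Lengths are in m, angles in rad, forces in N, time in s.
With the tool pointing down it reaches from about 0.4 to 0.875 m from the base axis. Payload 19.3 kg.
Tool frame: the origin (TCP) lies midway between the tips of the shut fingers; the grasp point (between the pads) lies bot.grip_point_offset behind it (bot.grip_point_offset is the distance from the TCP to the grasp point, in m); z points along the fingers, y is the direction in which the jaws open and shut (so a half turn about z gives the same grasp; the last joint's range is limited). The gripper opens to 85 mm and grips with 20 to 120 N. Pads are 22 mm wide; open, the fingers measure 114 mm over their backs; the gripper's body (76 mm by 85 mm) begins 54 mm behind the grasp point. The pads swing forward as they close: fully open they stand 13 mm farther back than shut.
Start: joints at [-1.249, 0.521, -0.036, 1.599, 0.021, 1.021, -0.113], TCP at [0.239, 0.578, 0.231] pointing down, gripper open.
Joint ranges: [-2.91, 2.91], [-0.3, 2.13], [-1.5, 1.42], [0.17, 2.43], [-1.26, 4.41], [0.16, 1.93], [-2.52, 2.52]. Speed limits (rad/s): [1.89, 1.89, 2.39, 2.39, 3.01, 3.01, 3.01].

INTERFACE

Orientations are given as [roll, pitch, yaw] about the fixed x, y, z axes, in that order (R = Rz(yaw) Ry(pitch) Rx(roll)).
In Python, from workcell import bot gives the robot as it stands.
- The arm moves only by the tool servo_tool, never from a script. Its argument "rows" is a list that holds one entry, the list of rows, each a list of 6 numbers: the shift along the tool's x, y, z in cm, then the turn, a rotation vector about the tool's x, y, z in degrees. A call has 1 to 5 rows; each row shifts and turns the commanded pose from where the row before left it, along the tool's axes as they then stand; what a row does not reach is not made up. A row lasts 1/8 s, in which the tool goes at most 62.5 mm and 10.7 degrees, less where a joint would pass 70% of its speed; a pose out of reach is approached as far as the arm can. A call is refused whole if a number of a shift passes 6.25 or a number of a turn 10.7, either way. A call with a gripper value outside its range is refused whole. "grip" is the opening, from -1 (shut) to 1 (fully open), so that 0 is half open, set as the call begins (left out, the last holds). The fingers move at their own pace and stop on an object; "squeeze" is the grip in N (left out, the last holds). Time passes only in rows, so rows that do not move let the fingers close. It gives the time, the measured TCP pose, the force and the opening at its end, in the units of the state.
- bot.observe(): the state, without advancing time (a new reading comes with each control period).
- bot.grab_frame(name): name is "scene" or "top" or "wrist"; returns a dict with "image" (400x640x3 uint8, red, green, blue), "K" (3x3 intrinsics, pixels), "R" (3x3) and "t" (3): a world point X has camera coordinates R X + t; the wrist camera has in their place "mount" (4x4, takes a point from camera to tool coordinates, whose origin is the TCP and whose axes are the flange's). Camera axes: x right, y down, z forward; pixel columns grow to the right and rows downward; lengths in m; the calibration is good to about 2 mm. A picture is of the moment at which its call begins: read the wrist's pose just before it. There is no depth.
- bot.job_done(): hands the job in, once; it reports no verdict.
The state is a dict: "clock": time; "qpos": joint angles; "qd": joint speeds; "joint_efforts": joint torques, N m; "position": TCP position; "tool_rot": TCP orientation; "force": force on the tool from outside, world axes, zero at the start; "moment": the same for the moment, N m; "grip_width": finger opening in m.
Only numpy, scipy, OpenCV 4.12 (cv2) and the standard library are available. Lean on these libraries where they do the work, as an engineer would, in place of code of your own. Each camera call takes 0.05 s, during which the arm holds its last target.

## Working session

There is one attempt and no reset: what is moved stays moved. The work goes in short steps, Python scripts to look and compute and a tool call to move; the robot and the scene stay as the last step left them, time stands still between calls to the robot, and variables do not carry over. Pictures are saved under pics/ and viewed, and the job is handed in when it is done.

Besides the shell and the picture viewer there is one more tool, called after "Request:" as name(argument=value, ...), one argument or row to a line, values as JSON. servo_tool: Moves the arm, as the interface text tells. Its arguments: {"type":"object","properties":{"rows":{"type":"array"},"grip":{"type":"number"},"squeeze":{"type":"number"}},"required":["rows"]}

```bash
ls; mkdir -p pics
cat > look.py <<'E'
import sys,cv2,numpy as np
from workcell import bot
def snap(n,tag):
    f=bot.grab_frame(n); cv2.imwrite(f'pics/{tag}.png',f['image'][:,:,::-1]); return f
E
python3 - <<'E'
from look import *
s=bot.observe(); print({k:np.round(v,3).tolist() for k,v in s.items()}, bot.grip_point_offset)
for n in ['scene','top','wrist']:
    f=snap(n,n+'0'); print(n,{k:np.round(v,4).tolist() for k,v in f.items() if k!='image'})
E
```

```text
pics
{'clock': 0.0, 'qpos': [-1.249, 0.522, -0.036, 1.6, 0.021, 1.021, -0.113], 'qd': [-0.001, -0.001, 0.001, 0.001, -0.001, 0.001, -0.0], 'joint_efforts': [0.0, -92.707, 1.98, -36.995, 0.018, 0.008, 0.0], 'position': [0.239, 0.577, 0.231], 'tool_rot': [-3.14, 0.0, 2.75], 'force': [-0.599, -0.387, -0.12], 'moment': [0.009, -0.072, 0.035], 'grip_width': 0.085} 0.0187
scene {'K': [[404.2122, 0.0, 314.8623], [0.0, 404.2122, 195.1128], [0.0, 0.0, 1.0]], 'R': [[-0.7057, 0.7085, -0.0003], [0.6038, 0.6011, -0.5235], [-0.3708, -0.3696, -0.852]], 't': [0.4278, -0.2882, 1.211]}
top {'K': [[416.0805, 0.0, 323.6534], [0.0, 416.0805, 202.187], [0.0, 0.0, 1.0]], 'R': [[0.026, -0.9997, -0.0006], [-0.9948, -0.0258, -0.0989], [0.0988, 0.0031, -0.9951]], 't': [-0.0439, 0.555, 1.1328]}
wrist {'K': [[279.3161, 0.0, 319.8676], [0.0, 279.3161, 201.7573], [0.0, 0.0, 1.0]], 'mount': [[-0.0004, -0.9498, -0.3129, 0.0807], [1.0, -0.0006, 0.0003, -0.0004], [-0.0004, -0.3129, 0.9498, -0.1434], [0.0, 0.0, 0.0, 1.0]]}
```

View pics/scene0.png

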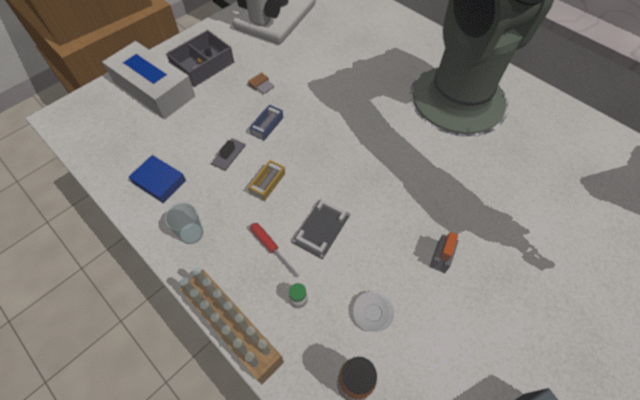

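View pics/top0.png

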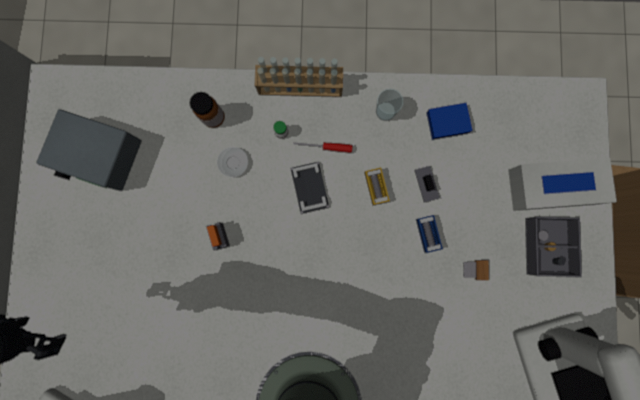

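View pics/wrist0.png

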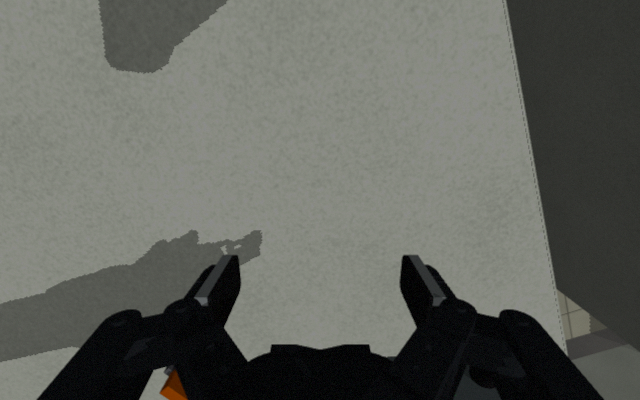

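The scene shows blue (top view about 429,234), yellow (377,186), the cover (428,184), the pocket (310,187), and the orange comb in its stand (218,236). There is no green block; the green spot at (280,129) is a bottle cap. The spare comb is at (477,269). Next I'll get coarse positions from the top view.

```bash
cat >> look.py <<'E'
from scipy.spatial.transform import Rotation as Rot
def cam(f,s=None):
    K=f['K']
    if 'mount' in f:
        T=np.eye(4);T[:3,:3]=Rot.from_euler('xyz',s['tool_rot']).as_matrix();T[:3,3]=s['position']
        M=T@f['mount'];return K,M[:3,:3],M[:3,3]
    return K,f['R'].T,-f['R'].T@f['t']
def plane(f,uv,z,s=None):
    K,R,c=cam(f,s); uv=np.atleast_2d(np.asarray(uv,float))
    d=(R@np.linalg.inv(K)@np.c_[uv,np.ones(len(uv))].T).T
    return c+d*((z-c[2])/d[:,2])[:,None]
def proj(f,X,s=None):
    K,R,c=cam(f,s); p=(K@R.T@(np.atleast_2d(X)-c).T).T; return p[:,:2]/p[:,2:]
def hsvmask(im,lo,hi):
    return cv2.inRange(cv2.cvtColor(im,cv2.COLOR_RGB2HSV),np.array(lo),np.array(hi))
def blobs(m,amin=30):
    c,_=cv2.findContours(m,cv2.RETR_EXTERNAL,cv2.CHAIN_APPROX_NONE)
    return sorted([x for x in c if cv2.contourArea(x)>amin],key=cv2.contourArea,reverse=True)
def rect(f,cnt,z,s=None):
    "min area rect in world plane z: centre, long, short (mm), yaw deg of long axis"
    P=plane(f,cnt[:,0,:],z,s)[:,:2]
    (c,(w,h),a)=cv2.minAreaRect((P*1000).astype(np.float32))
    if w<h: w,h,a=h,w,a+90
    return np.round([c[0],c[1],w,h,(a+90)%180-90],1)
COL=dict(blue=([105,80,30],[125,255,255]),yellow=([18,110,60],[32,255,255]),orange=([4,170,90],[14,255,255]))
E
python3 - <<'E'
from look import *
f=bot.grab_frame('top'); im=f['image']
for n,z in dict(blue=.036,yellow=.036,orange=.096).items():
    for b in blobs(hsvmask(im,*COL[n]))[:4]: 
        print(n,b[:,0].mean(0).round(),rect(f,b,z))
g=cv2.cvtColor(im,cv2.COLOR_RGB2GRAY)
for n,p,z in [('cover',(428,184),.013),('pocket',(310,187),.024),('stand',(222,234),.045),('dish',(235,162),.01)]: print(n,plane(f,p,z).round(3))
cv2.imwrite('pics/tz.png',cv2.resize(im[130:290,190:500],None,fx=2.5,fy=2.5,interpolation=cv2.INTER_CUBIC)[:,:,::-1])
E
```

```text
blue [449. 121.] [ 796.5 -377.4  116.7   86.4  -78.5]
blue [568. 182.] [ 628.  -708.2  144.    50.2  -84.3]
blue [436. 232.] [ 479.5 -337.2   91.2   17.5   14.8]
blue [423. 235.] [ 470.7 -304.1   93.1   12.9   15. ]
yellow [377. 186.] [ 604.5 -175.7   97.    47.8   15.1]
orange [213. 236.] [454.5 256.4  52.1  15.8  19.6]
cover [[ 0.617 -0.324  0.013]]
pocket [[0.598 0.01  0.024]]
stand [[0.46  0.245 0.045]]
dish [[0.666 0.227 0.01 ]]
```

View pics/tz.png

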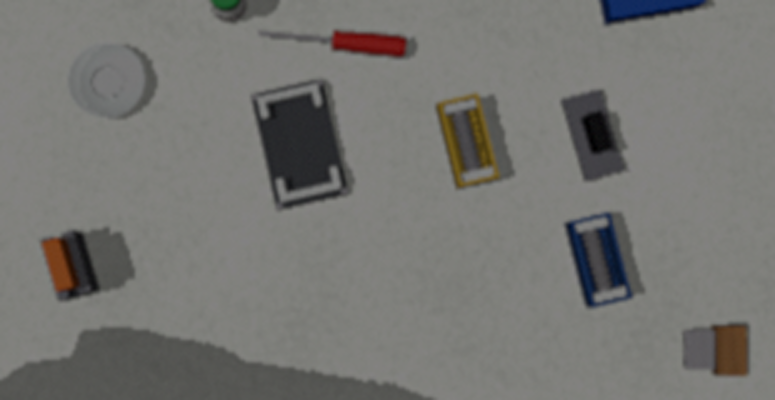

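```bash
cat >> look.py <<'E'
def plan(wps,step=.05,ang=9.0):
    """wps: list of (x,y,z,yawdeg), tool down; prints rows (cm,deg) in tool axes from the measured pose"""
    s=bot.observe(); R=Rot.from_euler('xyz',s['tool_rot']); p=np.array(s['position']); out=[]
    for w in wps:
        Rt=Rot.from_euler('xyz',[np.pi,0,np.radians(w[3])]); pt=np.array(w[:3])
        rv=(R.inv()*Rt).as_rotvec(degrees=True)
        n=int(max(np.ceil(np.linalg.norm(pt-p)/step-1e-6),np.ceil(np.linalg.norm(rv)/ang-1e-6),1))
        for i in range(n):
            rem=n-i
            rv=(R.inv()*Rt).as_rotvec(degrees=True)/rem
            d=R.inv().apply((pt-p)/rem)*100
            r=np.r_[np.round(d,2),np.round(rv,1)]; out.append(r)
            p=p+R.apply(r[:3]/100); R=R*Rot.from_rotvec(r[3:],degrees=True)
    for i in range(0,len(out),5): print([[ [float(v)+0 for v in r] for r in out[i:i+5]]])
def st():
    s=bot.observe(); print('t',round(s['clock'],2),'p',np.round(s['position'],4),'rpy',np.round(np.degrees(s['tool_rot']),2),'F',np.round(s['force'],1),'g',round(s['grip_width'],4),'q',np.round(s['qpos'],2)); return s
E
python3 - <<'E'
from look import *
plan([(.45,.30,.30,120),(.55,-.08,.30,15)])
E
```

```text
[[[-3.77, -2.2, -0.86, 0.0, 0.0, 4.7], [-3.93, -1.88, -0.86, 0.0, 0.0, 4.7], [-4.07, -1.55, -0.86, 0.0, 0.0, 4.7], [-4.19, -1.21, -0.86, 0.0, 0.0, 4.7], [-4.27, -0.87, -0.86, 0.0, 0.0, 4.7]]]
[[[-4.33, -0.51, -0.86, 0.0, 0.0, 4.7], [-4.36, -0.16, -0.87, 0.0, 0.0, 4.7], [-4.36, 0.21, -0.86, 0.0, 0.0, 4.6], [-3.16, -0.86, 0.0, 0.0, 0.0, 8.8], [-3.25, -0.37, 0.0, 0.0, 0.0, 8.7]]]
[[[-3.27, 0.12, 0.0, 0.0, 0.0, 8.8], [-3.22, 0.62, 0.0, 0.0, 0.0, 8.7], [-3.08, 1.1, 0.0, 0.0, 0.0, 8.8], [-2.88, 1.56, 0.0, 0.0, 0.0, 8.7], [-2.61, 1.98, 0.0, 0.0, 0.0, 8.8]]]
[[[-2.27, 2.36, 0.0, 0.0, 0.0, 8.7], [-1.89, 2.67, 0.0, 0.0, 0.0, 8.8], [-1.46, 2.93, 0.01, 0.0, 0.0, 8.7], [-1.0, 3.12, 0.0, 0.0, 0.0, 8.8], [-0.52, 3.24, 0.01, 0.0, 0.0, 8.7]]]
```

Request:
servo_tool(
  rows=[
    [[-3.8,-2.2,-0.9,0,0,4.7],[-3.9,-1.9,-0.9,0,0,4.7],[-4.1,-1.6,-0.9,0,0,4.7],[-4.2,-1.2,-0.9,0,0,4.7],[-4.3,-0.9,-0.9,0,0,4.7]],
  ],
)

```text
clock: 0.82
position: [0.3715, 0.4019, 0.2766]
tool_rot: [-3.142, -0.0, 2.337]
force: [0.3, 0.5, 0.0]
grip_width: 0.0857
```

Request:
servo_tool(
  rows=[
    [[-4.3,-0.5,-0.9,0,0,4.7],[-4.4,-0.2,-0.9,0,0,4.7],[-4.4,0.2,-0.8,0,0,4.6],[-3.2,-0.9,0,0,0,8.8],[-3.2,-0.4,0,0,0,8.7]],
  ],
)

```text
clock: 1.45
position: [0.4665, 0.2336, 0.3023]
tool_rot: [-3.142, -0.0, 1.784]
force: [0.0, 0.4, 0.4]
grip_width: 0.0851
```

Request:
servo_tool(
  rows=[
    [[-3.3,0.1,0,0,0,8.8],[-3.2,0.6,0,0,0,8.7],[-3.1,1.1,0,0,0,8.8],[-2.9,1.6,0,0,0,8.7],[-2.6,2.0,0,0,0,8.8]],
  ],
)

```text
clock: 2.08
position: [0.508, 0.0748, 0.3023]
tool_rot: [-3.142, -0.0, 1.02]
force: [0.4, 0.3, 0.2]
grip_width: 0.0853
```

Request:
servo_tool(
  rows=[
    [[-2.3,2.4,0,0,0,8.7],[-1.9,2.7,0,0,0,8.8],[-1.5,2.9,0,0,0,8.7],[-1.0,3.1,0,0,0,8.8],[-0.5,3.2,0,0,0,8.7]],
  ],
)

```text
clock: 2.7
position: [0.5496, -0.0836, 0.3023]
tool_rot: [-3.141, -0.0, 0.258]
force: [-0.5, 1.3, -0.2]
grip_width: 0.0856
```

Request:
servo_tool(
  rows=[
    [[0,0,0,0,0,0],[0,0,0,0,0,0]],
  ],
)

```text
clock: 2.95
position: [0.5493, -0.0822, 0.3021]
tool_rot: [-3.141, 0.0, 0.264]
force: [-0.1, -0.4, 0.2]
grip_width: 0.0852
```

Run:
```python
from look import *
s=st(); f=snap('wrist','w1')
```

```text
t 2.95 p [ 0.5493 -0.0822  0.3021] rpy [-1.7998e+02  2.0000e-02  1.5130e+01] F [-0.1 -0.4  0.2] g 0.0852 q [-0.47  0.41  0.71  1.72 -0.3   1.12 -0.97]
```

View pics/w1.png

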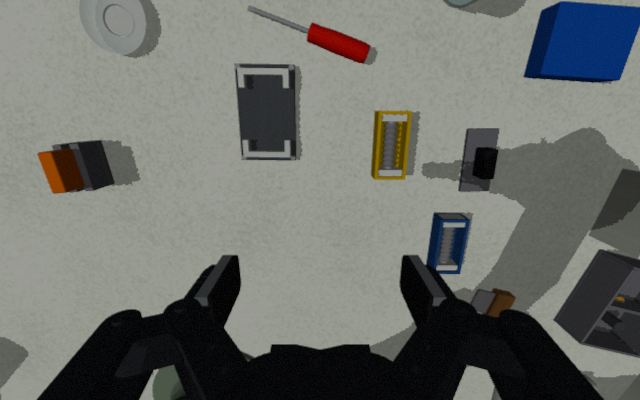

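The wrist view shows the pocket (267,112), yellow (392,145), the cover (482,160), blue (449,243), and the comb (75,167).

Run:
```python
from look import *
s=st(); f=bot.grab_frame('wrist'); im=f['image']
for n,z in dict(blue=.036,yellow=.036,orange=.096).items():
    for b in blobs(hsvmask(im,*COL[n]),60)[:3]:
        x,y,w,h=cv2.boundingRect(b); print(n,(x,y,w,h),rect(f,b,z,s))
hs=cv2.cvtColor(im,cv2.COLOR_RGB2HSV)
for y,x in [(112,267),(80,245),(150,275),(140,470),(160,485),(65,240),(160,95),(135,205),(150,430),(150,360)]: print((x,y),hs[y,x])
c=[im[50:175,225:310],im[100:195,360:445],im[115:205,445:515],im[200:285,415:485],im[120:210,30:130]]
cv2.imwrite('pics/w1p.png',cv2.resize(im[45:170,30:310],None,fx=2.8,fy=2.8,interpolation=cv2.INTER_CUBIC)[:,:,::-1])
cv2.imwrite('pics/w1q.png',cv2.resize(im[95:290,355:515],None,fx=3,fy=3,interpolation=cv2.INTER_CUBIC)[:,:,::-1])
```

```text
t 3.0 p [ 0.5494 -0.0819  0.3022] rpy [-1.7997e+02  1.0000e-02  1.5160e+01] F [-0.1  0.8  0.2] g 0.0853 q [-0.47  0.41  0.71  1.72 -0.3   1.12 -0.97]
blue (524, 2, 116, 81) [ 794.5 -369.2  129.7   88.7  -78.6]
blue (427, 214, 43, 60) [ 479.4 -315.2  106.4   58.3   14.8]
yellow (372, 111, 40, 69) [ 604.5 -172.9   97.4   51.2   14.9]
orange (38, 152, 28, 41) [463.7 249.1  52.3  17.6  20. ]
(267, 112) [110  16  48]
(245, 80) [30  5 53]
(275, 150) [80 15 51]
(470, 140) [128  14  75]
(485, 160) [ 75 153  10]
(240, 65) [120   4  72]
(95, 160) [ 0 17 30]
(205, 135) [ 39  17 154]
(430, 150) [ 38  19 148]
(360, 150) [ 40  20 151]
```

View pics/w1p.png

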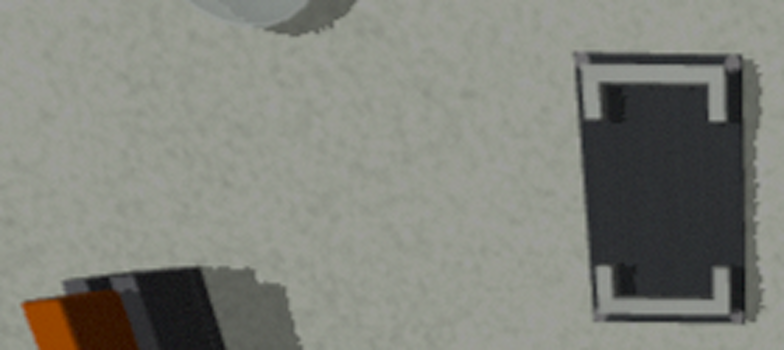

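View pics/w1q.png

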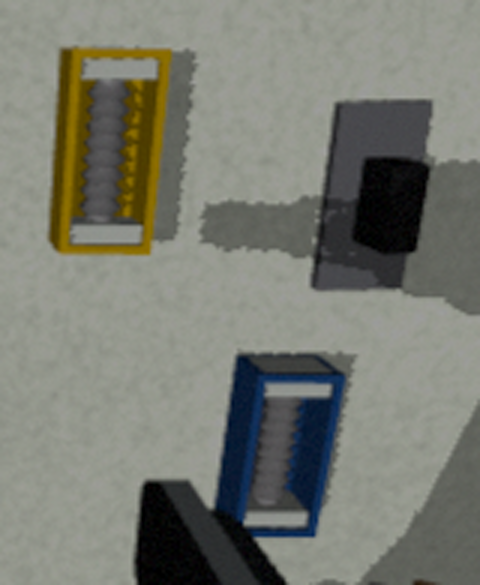

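Run:
```python
from look import *
s=st(); f=bot.grab_frame('wrist'); im=f['image']
hs=cv2.cvtColor(im,cv2.COLOR_RGB2HSV)
m=((hs[:,:,2]>105)&(hs[:,:,1]<60)).astype(np.uint8); roi=np.zeros_like(m); roi[55:172,232:302]=1; m&=roi
n,l,stt,_=cv2.connectedComponentsWithStats(m)
for i in range(1,n):
    if 40<stt[i,4]<1500:
        c=blobs((l==i).astype(np.uint8),5)[0]
        print(stt[i])
        for z in (.014,.024): print(z,rect(f,c,z,s))
pts=[(245,74.6),(282.9,74.6),(246,150.7),(285,150.7)]
# pooled
tot=np.zeros_like(m)
for i in range(1,n):
    x,y,w,h,a=stt[i]
    if 40<a<1500 and x>233 and y>56 and x+w<301: tot|=(l==i).astype(np.uint8)
P=np.argwhere(tot)[:,::-1]
for z in (.014,.024): print('all',z,rect(f,P[:,None,:].astype(float),z,s))
ft=bot.grab_frame('top'); hs=cv2.cvtColor(ft['image'],cv2.COLOR_RGB2HSV); v=hs[:,:,2]
m=((v<75)).astype(np.uint8); m[:155]=0;m[218:]=0;m[:,:285]=0;m[:,335:]=0
m=cv2.morphologyEx(m,cv2.MORPH_CLOSE,np.ones((9,9)))
b=blobs(m)[0]; print('top plate',[ (z,rect(ft,b,z)) for z in (.01,.02)])
```

```text
t 3.05 p [ 0.5494 -0.0818  0.3022] rpy [-179.97    0.     15.17] F [ 0.1 -0.  -0. ] g 0.0853 q [-0.47  0.41  0.71  1.72 -0.3   1.12 -0.97]
[298  87   4  57 124]
0.014 [610.2 -33.9  79.    4.5  13.9]
0.024 [610.6 -34.5  77.2   4.4  13.9]
all 0.014 [0. 0. 0. 0. 0.]
all 0.024 [0. 0. 0. 0. 0.]
top plate [(0.01, array([603.8,   2.2, 177.8, 119.8,   1.5])), (0.02, array([602.4,   1.9, 176.2, 118.8,   1.5]))]
```

Run:
```python
from look import *
s=st(); f=bot.grab_frame('wrist'); im=f['image']
hs=cv2.cvtColor(im,cv2.COLOR_RGB2HSV)
print(hs[58:78,265,2], hs[140:165,265,2]); print(hs[70,232:302,2]); print(hs[155,232:302,2])
m=((hs[:,:,2]>100)).astype(np.uint8)
n,l,stt,_=cv2.connectedComponentsWithStats(m,connectivity=4)
for i in range(1,n):
    x,y,w,h,a=stt[i]
    if a>60 and x>225 and x+w<310 and y>50 and y+h<175:
        c=blobs((l==i).astype(np.uint8),5)[0]
        print(stt[i],[(z,rect(f,c,z,s)) for z in (.014,.024)])
```

```text
t 3.15 p [ 0.5494 -0.0819  0.3023] rpy [-1.7998e+02 -1.0000e-02  1.5140e+01] F [-0.4  0.8 -0. ] g 0.0855 q [-0.47  0.41  0.71  1.72 -0.3   1.12 -0.97]
[154 153 156 154 154 156  92  51  54  51 112 146 150 150 150 151 120  71
  52  49] [ 48  50  50  49  48  50  51  49  51  47  56  75 135 148 145 145 146  87
  48  50 123 150 157 156 156]
[154 153 154 107  55 106 140 146 146 146 146 147 149 149 147 147 149 147
 147 150 150 148 148 148 148 151 150 149 148 149 150 149 148 150 151 151
 151 151 149 152 151 153 151 151 151 149 151 152 149 152 150 151 151 150
 151 151 113  72  76  68  69  58  45  85 102 101 104 102 139 154]
[156 155 155 155 152 152 152 152 153 122  89 108 135 143 144 145 146 143
 143 144 144 145 145 143 144 146 146 147 148 147 144 146 147 145 146 145
 146 147 146 145 147 145 147 147 146 146 147 147 147 147 146 147 146 146
 145 147 147 145 100  44  40  40  36  25  83 100 100  97  95 121]
```

Run:
```python
from look import *
s=st(); f=bot.grab_frame('wrist'); im=f['image']
v=cv2.cvtColor(im,cv2.COLOR_RGB2HSV)[:,:,2]
m=(v>122).astype(np.uint8)
n,l,stt,_=cv2.connectedComponentsWithStats(m,connectivity=4)
cs=[]
for i in range(1,n):
    x,y,w,h,a=stt[i]
    if a>60 and x>225 and x+w<310 and y>50 and y+h<175:
        c=blobs((l==i).astype(np.uint8),5)[0]; cs.append(c)
        print(stt[i],[(z,rect(f,c,z,s)) for z in (.014,.024)])
if len(cs)>1: print([(z,rect(f,np.vstack(cs),z,s)) for z in (.014,.024)])
```

```text
t 3.2 p [ 0.5494 -0.0821  0.3024] rpy [-1.7998e+02 -1.0000e-02  1.5120e+01] F [ 0.6 -0.4 -0.3] g 0.0851 q [-0.47  0.41  0.71  1.72 -0.3   1.12 -0.97]
[237  68  52  20 431] [(0.014, array([647.4,  28.6,  71.4,  24.2, -76.1])), (0.024, array([647. ,  26.5,  69.8,  23.6, -76.1]))]
[243 140  47  17 342] [(0.014, array([551.2,   3.9,  70.9,  24.3, -74.9])), (0.024, array([552.9,   2.4,  69.2,  23.7, -74.9]))]
[(0.014, array([599.1,  16.1, 124. ,  71.3,  14.5])), (0.024, array([599.8,  14.3, 121.1,  69.6,  14.5]))]
```

Run:
```python
from look import *
plan([(.475,-.3206,.12,14.9)],.055)
```

```text
[[[-2.23, 3.51, 3.04, 0.0, 0.0, 0.0], [-2.23, 3.51, 3.04, 0.0, 0.0, 0.0], [-2.24, 3.52, 3.04, 0.0, 0.0, 0.1], [-2.23, 3.52, 3.04, 0.0, 0.0, 0.0], [-2.23, 3.52, 3.04, 0.0, 0.0, 0.1]]]
[[[-2.22, 3.52, 3.03, 0.0, 0.0, 0.0]]]
```

Request:
servo_tool(
  rows=[
    [[-2.2,3.5,3,0,0,0],[-2.2,3.5,3,0,0,0],[-2.2,3.5,3,0,0,0.1],[-2.2,3.5,3,0,0,0],[-2.2,3.5,3,0,0,0.1]],
  ],
  squeeze=40,
)

```text
clock: 3.88
position: [0.4882, -0.2811, 0.1514]
tool_rot: [3.142, -0.0, 0.26]
force: [1.3, 0.3, 0.1]
grip_width: 0.0853
```

Request:
servo_tool(
  rows=[
    [[-2.2,3.5,3,0,0,0],[0,0,0,0,0,0],[0,0,0,0,0,0]],
  ],
)

```text
clock: 4.25
position: [0.4765, -0.3193, 0.1224]
tool_rot: [-3.141, -0.0, 0.259]
force: [0.2, -0.0, -0.7]
grip_width: 0.0856
```

Run:
```python
from look import *
s=st(); f=snap('wrist','w2')
for b in blobs(hsvmask(f['image'],*COL['blue']),60)[:3]: print(cv2.boundingRect(b),rect(f,b,.036,s))
plan([(.475,-.3206,.004,14.9)],.03)
print(proj(f,[[.475,-.3206,.036]],s))
```

```text
t 4.25 p [ 0.4765 -0.3193  0.1224] rpy [-1.7999e+02 -1.0000e-02  1.4860e+01] F [ 0.2 -0.  -0.7] g 0.0856 q [ 0.1   0.66  0.56  1.85 -0.48  0.77 -0.39]
(296, 148, 56, 110) [ 477.5 -322.   100.2   45.8   14.6]
[[[-0.06, 0.03, 2.97, 0.0, 0.0, 0.0], [-0.06, 0.03, 2.97, 0.0, 0.0, 0.0], [-0.06, 0.03, 2.97, 0.0, 0.0, 0.0], [-0.06, 0.03, 2.96, 0.0, 0.0, 0.0]]]
[[320.81849775 208.26370653]]
```

View pics/w2.png

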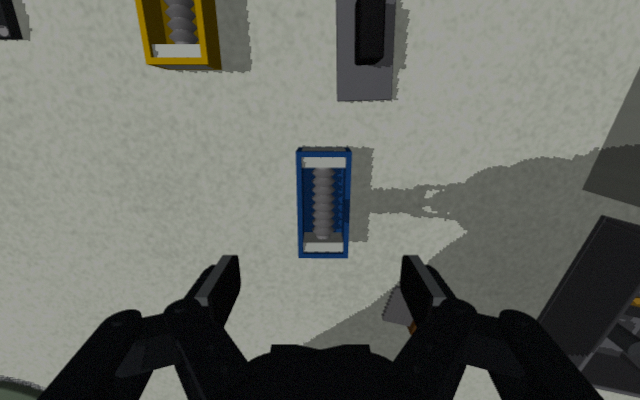

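Run:
```python
from look import *
s=st(); f=bot.grab_frame('wrist')
print(plane(f,[(384,312),(396,284),(411,318)],.005,s).round(3))
plan([(.4765,-.3217,.004,14.7)],.03)
```

```text
t 4.3 p [ 0.4769 -0.3189  0.1227] rpy [-1.800e+02 -4.000e-02  1.492e+01] F [ 0.2 -0.6  0.1] g 0.0853 q [ 0.1   0.66  0.56  1.85 -0.48  0.77 -0.38]
[[ 0.363 -0.424  0.005]
 [ 0.401 -0.425  0.005]
 [ 0.363 -0.457  0.005]]
[[[-0.04, 0.07, 2.97, 0.0, 0.0, 0.1], [-0.03, 0.07, 2.97, 0.0, 0.0, 0.0], [-0.04, 0.06, 2.97, 0.0, 0.0, 0.1], [-0.03, 0.07, 2.98, 0.0, -0.1, 0.0]]]
```

Clear of the spare comb (nearest point about 9 cm away). Descending to grip.

Request:
servo_tool(
  rows=[
    [[0,0.1,3,0,0,0.1],[-0.1,0.1,3,0,0,0.1],[0,0.1,3,0,0,0],[0,0,2.9,0,0,0],[0,0,0,0,0,0]],
  ],
)

```text
clock: 4.97
position: [0.4759, -0.3215, 0.0025]
tool_rot: [-3.14, 0.001, 0.257]
force: [0.5, -0.2, 0.9]
grip_width: 0.0849
```

Request:
servo_tool(
  rows=[
    [[0,0,0,0,0,0],[0,0,0,0,0,0],[0,0,0,0,0,0],[0,0,0,0,0,0],[0,0,0,0,0,0]],
  ],
  grip=-1,
  squeeze=40,
)

```text
clock: 5.6
position: [0.4767, -0.3229, 0.0046]
tool_rot: [3.141, -0.002, 0.256]
force: [-0.2, 1.7, 10.9]
grip_width: 0.0454
```

Request:
servo_tool(
  rows=[
    [[0,0,0,0,0,0],[0,0,-1,0,0,0],[0,0,-2,0,0,0],[0,0,-3,0,0,0],[0,0,-3,0,0,0]],
  ],
)

```text
clock: 6.22
position: [0.476, -0.3229, 0.0955]
tool_rot: [3.141, -0.0, 0.255]
force: [0.7, 0.0, -2.0]
grip_width: 0.0455
```

Run:
```python
from look import *
s=st(); f=snap('wrist','w3')
```

```text
t 6.22 p [ 0.476  -0.3229  0.0955] rpy [ 1.7998e+02 -2.0000e-02  1.4640e+01] F [ 0.7  0.  -2. ] g 0.0455 q [ 0.13  0.7   0.53  1.86 -0.52  0.72 -0.36]
```

View pics/w3.png

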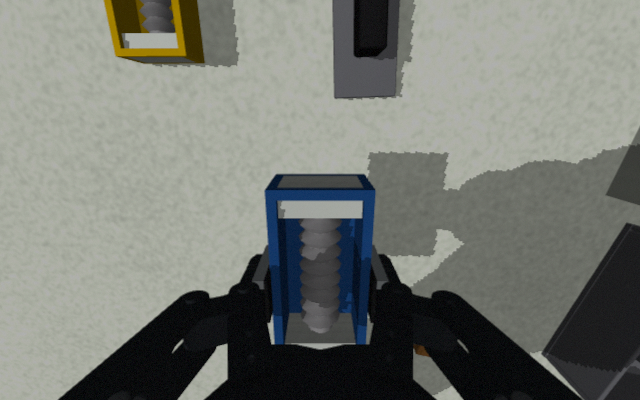

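```bash
cat >> look.py <<'E'
def toolplane(f,uv,zt):
    M=f['mount'];R=M[:3,:3];c=M[:3,3];uv=np.atleast_2d(np.asarray(uv,float))
    d=(R@np.linalg.inv(f['K'])@np.c_[uv,np.ones(len(uv))].T).T
    return c+d*((zt-c[2])/d[:,2])[:,None]
E
python3 - <<'E'
from look import *
s=st(); f=bot.grab_frame('wrist'); im=f['image']
cv2.imwrite('pics/w3z.png',cv2.resize(im[165:360,250:390],None,fx=4,fy=3,interpolation=cv2.INTER_CUBIC)[:,:,::-1])
print(im[170:215,320].astype(int).sum(1))
print(toolplane(f,[(266,189),(374,189),(320,189)],-.0315))
plan([(.5,-.2,.16,14.6),(.5998,.0143,.13,14.5)],.055)
E
```

```text
t 6.28 p [ 0.4771 -0.3239  0.0989] rpy [179.82  -0.19  14.61] F [ 2.9 -3.3  3. ] g 0.0458 q [ 0.13  0.69  0.54  1.86 -0.52  0.73 -0.36]
[510 504 515 434 235 129 200 217 224 219 217 216 203 205 210 205 210 165
 106  71 150 169 170 185 178 173 174 176 173 182 307 459 494 486 491 494
 485 487 490 490 489 492 486 491 487]
[[ 0.04874923 -0.02222018 -0.0315    ]
 [ 0.04873779  0.02266559 -0.0315    ]
 [ 0.04874351  0.00022581 -0.0315    ]]
[[[1.78, -3.79, -2.1, 0.1, -0.1, 0.0], [1.78, -3.8, -2.1, 0.0, -0.1, 0.0], [1.78, -3.8, -2.1, 0.1, 0.0, 0.0], [3.01, -3.64, 0.6, 0.0, 0.0, 0.0], [3.02, -3.64, 0.6, 0.0, 0.0, 0.0]]]
[[[3.01, -3.64, 0.6, 0.0, 0.0, 0.0], [3.02, -3.64, 0.6, 0.0, 0.0, 0.1], [3.01, -3.65, 0.61, 0.0, 0.0, 0.0]]]
```

View pics/w3z.png

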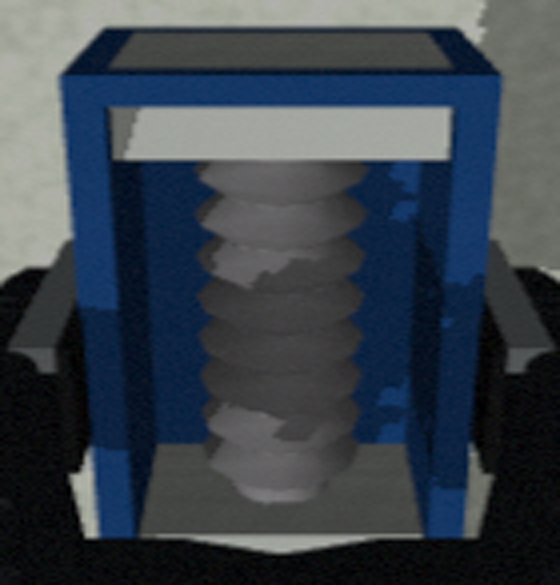

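Blue is held centred, within 0.5 mm. Moving to above the pocket.

Request:
servo_tool(
  rows=[
    [[1.8,-3.8,-2.1,0,0,0],[1.8,-3.8,-2.1,0,0,0],[1.8,-3.8,-2.1,0,0,0],[3,-3.6,0.6,0,0,0],[3,-3.6,0.6,0,0,0]],
  ],
)

```text
clock: 6.95
position: [0.5397, -0.1124, 0.1446]
tool_rot: [-3.141, -0.001, 0.256]
force: [0.9, -1.2, -2.7]
grip_width: 0.0452
```

Request:
servo_tool(
  rows=[
    [[3,-3.6,0.6,0,0,0],[3,-3.6,0.6,0,0,0.1],[3,-3.6,0.6,0,0,0],[0,0,0,0,0,0],[0,0,0,0,0,0]],
  ],
)

```text
clock: 7.58
position: [0.5986, 0.0128, 0.1262]
tool_rot: [3.141, 0.001, 0.254]
force: [0.2, -0.6, -3.3]
grip_width: 0.0451
```

Run:
```python
from look import *
s=st(); f=snap('wrist','w4')
```

```text
t 7.58 p [0.5986 0.0128 0.1262] rpy [1.7998e+02 4.0000e-02 1.4550e+01] F [ 0.2 -0.6 -3.3] g 0.0451 q [-0.52  0.7   0.6   1.78 -0.52  0.83 -0.98]
```

View pics/w4.png

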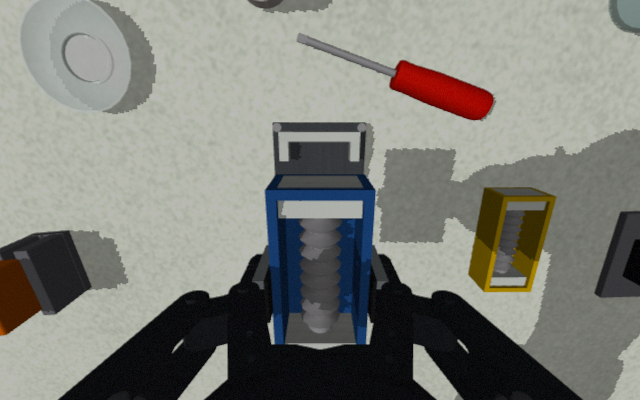

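Run:
```python
from look import *
s=st(); f=bot.grab_frame('wrist'); im=f['image']; v=cv2.cvtColor(im,cv2.COLOR_RGB2HSV)[:,:,2]
cv2.imwrite('pics/w4z.png',cv2.resize(im[115:185,260:380],None,fx=6,fy=6,interpolation=cv2.INTER_CUBIC)[:,:,::-1])
for r in (135,138,150,155): print(r,v[r,268:300],v[r,345:372])
for c in (300,320,340): print(c,v[118:146,c])
```

```text
t 7.62 p [0.5987 0.0122 0.1264] rpy [1.7998e+02 2.0000e-02 1.4490e+01] F [-0.5 -0.1 -3.2] g 0.0454 q [-0.52  0.7   0.6   1.78 -0.52  0.83 -0.98]
135 [183 183 183 186 124  59  58  58  60  96 152 169 170 170 170 170 170 170
 170 171 170 172 171 171 171 172 170 172 172 172 172 173] [176 175 176 175 176 175 175 175 173 173 173 176 174 175 122  53  37  37
  33  51 101 118 121 122 123 125 124]
138 [186 185 184 186 134  72  57  57  60  97 152 171 171 171 170 170 170 172
 170 171 171 172 170 171 173 170 172 172 174 173 172 172] [177 174 174 176 176 174 175 175 174 175 171 174 174 175 115  43  37  37
  34  48 103 124 126 128 125 121 120]
150 [186 187 185 186 165 108  57  59  60  61 128 166 173 173 175 173 175 175
 174 130  76  48  34  38  36  35  37  41  38  36  36  49] [ 58  59  57  88 135 165 173 173 173 173 173 175 175 136  70  39  39  37
  36  99 123 126 125 123 122 121 119]
155 [182 177 176 178 181 125  59  58  56  59 104 159 173 174 174 174 176 176
 174 143  93  52  39  36  35  37  38  36  37  37  46  55] [ 59  59  65  92 137 168 175 174 174 174 173 172 173 122  54  39  37  36
  51 104 123 122 122 118 120 116 148]
300 [185 185 187 185 107  55  60  59  57  59  57  58  66  94 157 173 173 173
 173 174 173 172 173 116  65  58  58  42]
320 [185 186 184 186 105  58  61  62  62  64  60  61  61  92 161 175 176 173
 174 174 174 176 173 120  69  59  63  61]
340 [184 184 185 186 115  62  60  61  60  61  61  56  61  92 160 175 175 176
 176 176 176 175 177 136  83  61  60  58]
```

View pics/w4z.png

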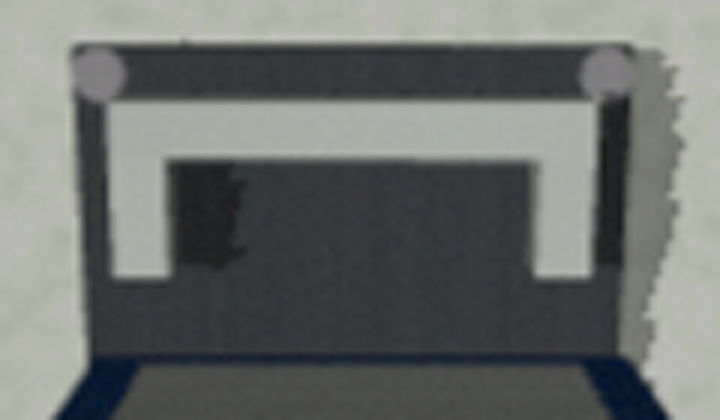

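Run:
```python
from look import *
s=st(); f=bot.grab_frame('wrist')
P=plane(f,[(277.2,138),(359.1,138),(300,131.2),(340,131.2),(300,141.1),(340,141.3),(287.2,150),(348.5,150),(272.7,150),(364,150)],[.024],s)
s2=Rot.from_euler('z',-14.5,degrees=True)
c=s2.apply(P); print((c*1000).round(1))
print('tool',(s2.apply(s['position'])*1000).round(1)); print((s2.apply([.5998,.0143,0])*1000).round(1))
```

```text
t 7.67 p [0.5987 0.0121 0.1265] rpy [1.7998e+02 1.0000e-02 1.4470e+01] F [-0.2 -0.6 -2.3] g 0.0458 q [-0.52  0.7   0.6   1.78 -0.52  0.83 -0.98]
[[ 639.5 -101.6   24. ]
 [ 639.4 -172.2   24. ]
 [ 645.2 -121.4   24. ]
 [ 645.1 -155.6   24. ]
 [ 636.8 -121.2   24. ]
 [ 636.6 -155.8   24. ]
 [ 629.2 -109.8   24. ]
 [ 629.2 -163.4   24. ]
 [ 629.2  -97.2   24. ]
 [ 629.1 -176.9   24. ]]
tool [ 582.7 -138.2  126.5]
[ 584.3 -136.3    0. ]
```

Request:
servo_tool(
  rows=[
    [[0.14,-0.14,3,0,0,0],[0,0,3,0,0,0],[0,0,3,0,0,0],[0,0,1,0,0,0],[0,0,0,0,0,0]],
  ],
)

```text
clock: 8.35
position: [0.6, 0.0143, 0.0265]
tool_rot: [3.141, 0.0, 0.253]
force: [0.3, -0.5, -3.0]
grip_width: 0.0453
```

Run:
```python
from look import *
s=st(); print(Rot.from_euler('z',-14.5,degrees=True).apply(s['position'])*1000); f=snap('wrist','w5')
```

```text
t 8.35 p [0.6    0.0143 0.0265] rpy [1.7999e+02 2.0000e-02 1.4500e+01] F [ 0.3 -0.5 -3. ] g 0.0453 q [-0.45  0.83  0.49  1.81 -0.62  0.65 -0.91]
[ 584.47733586 -136.35151953   26.48814152]
```

View pics/w5.png

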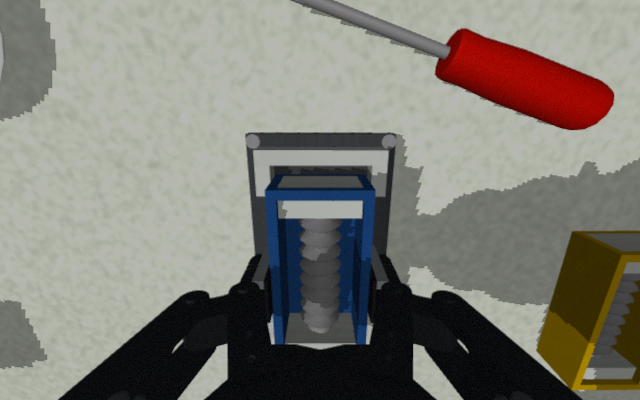

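Request:
servo_tool(
  rows=[
    [[0,0,0.6,0,0,0],[0,0,0.4,0,0,0],[0,0,0.15,0,0,0],[0,0,0,0,0,0]],
  ],
)

```text
clock: 8.9
position: [0.6001, 0.0148, 0.0148]
tool_rot: [3.142, -0.0, 0.254]
force: [-0.5, -0.2, -2.9]
grip_width: 0.0453
```

Request:
servo_tool(
  rows=[
    [[0,0.05,0.1,0,0,0],[0,0,0.1,0,0,0],[0,0,0,0,0,0]],
  ],
)

```text
clock: 9.28
position: [0.6002, 0.0148, 0.0146]
tool_rot: [-3.14, -0.001, 0.254]
force: [-13.3, 4.6, 35.2]
grip_width: 0.0456
```

Request:
servo_tool(
  rows=[
    [[0,0,-0.15,0,0,0],[0,0,0,0,0,0]],
  ],
)

```text
clock: 9.52
position: [0.6004, 0.0144, 0.0146]
tool_rot: [-3.142, -0.0, 0.254]
force: [-2.7, 0.4, 8.5]
grip_width: 0.0455
```

Request:
servo_tool(
  rows=[
    [[0,0,0,0,0,0],[0,0,0,0,0,0],[0,0,0,0,0,0],[0,0,0,0,0,0]],
  ],
  grip=0.6,
)

```text
clock: 10.02
position: [0.6002, 0.0144, 0.0142]
tool_rot: [3.142, 0.0, 0.254]
force: [-0.0, 0.3, -0.7]
grip_width: 0.0683
```

Request:
servo_tool(
  rows=[
    [[0,0,-2,0,0,0],[0,0,-4,0,0,0],[0,0,-5,0,0,0],[0,0,0,0,0,0]],
  ],
)

```text
clock: 10.52
position: [0.602, 0.0142, 0.129]
tool_rot: [3.141, -0.006, 0.254]
force: [0.8, 0.3, -0.2]
grip_width: 0.0681
```

Run:
```python
from look import *
s=st(); f=snap('wrist','w6')
for b in blobs(hsvmask(f['image'],*COL['blue']),60)[:3]: print(cv2.boundingRect(b),rect(f,b,.046,s))
print(Rot.from_euler('z',-14.5,degrees=True).apply(s['position'])*1000)
```

```text
t 10.53 p [0.602  0.0142 0.129 ] rpy [179.96  -0.34  14.53] F [ 0.8  0.3 -0.2] g 0.0681 q [-0.52  0.7   0.61  1.78 -0.52  0.83 -0.98]
(290, 149, 59, 113) [601.5  14.6 101.7  47.5  14.5]
[ 586.41899029 -137.02379173  128.96837831]
```

View pics/w6.png

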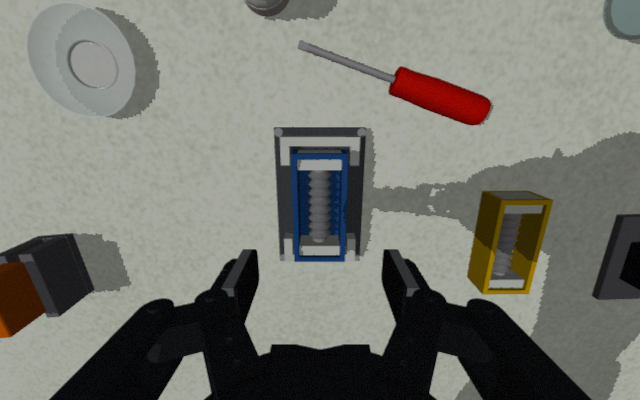

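Blue is seated at (600.2, 14.4) mm, yaw 14.5°. Next is the comb.

Run:
```python
from look import *
f=bot.grab_frame('top')
for b in blobs(hsvmask(f['image'],*COL['orange']))[:2]: print(rect(f,b,.079))
plan([(.455,.245,.22,20)],.055)
```

```text
[[[-1.38, -4.33, -1.57, 0.0, 0.0, -0.9], [-1.31, -4.35, -1.58, 0.0, 0.0, -0.9], [-1.24, -4.36, -1.57, 0.0, 0.0, -0.9], [-1.17, -4.38, -1.58, 0.0, 0.0, -0.9], [-1.11, -4.4, -1.57, 0.0, 0.0, -0.9]]]
[[[-1.03, -4.43, -1.58, 0.0, -0.1, -0.9]]]
```

Request:
servo_tool(
  rows=[
    [[-1.4,-4.3,-1.6,0,0,-0.9],[-1.3,-4.3,-1.6,0,0,-0.9],[-1.2,-4.4,-1.6,0,0,-0.9],[-1.2,-4.4,-1.6,0,0,-0.9],[-1.1,-4.4,-1.6,0,0,-0.9]],
  ],
)

```text
clock: 11.25
position: [0.478, 0.2071, 0.2043]
tool_rot: [3.141, 0.001, 0.333]
force: [0.3, 0.5, 0.1]
grip_width: 0.0683
```

Request:
servo_tool(
  rows=[
    [[-1,-4.4,-1.6,0,0,-0.9],[0,0,0,0,0,0],[0,0,0,0,0,0]],
  ],
)

```text
clock: 11.62
position: [0.4554, 0.244, 0.2199]
tool_rot: [3.141, 0.001, 0.348]
force: [-1.0, -0.1, 0.5]
grip_width: 0.0683
```

Run:
```python
from look import *
s=st(); f=snap('wrist','w7')
for b in blobs(hsvmask(f['image'],*COL['orange']))[:2]: print(cv2.boundingRect(b),rect(f,b,.079,s))
```

```text
t 11.62 p [0.4554 0.244  0.2199] rpy [1.7997e+02 4.0000e-02 1.9940e+01] F [-1.  -0.1  0.5] g 0.0683 q [-1.14  0.46  0.73  1.92 -0.38  0.91 -1.45]
(292, 157, 19, 51) [455.5 264.6  54.1  18.4  19.5]
```

View pics/w7.png

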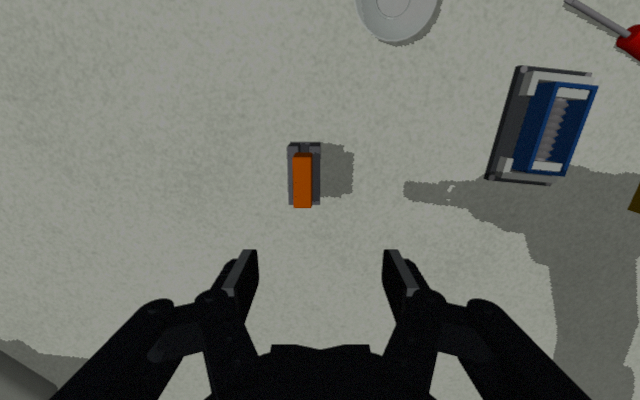

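Run:
```python
from look import *
f=bot.grab_frame('top'); print(plane(f,[(213,236)],.079), plane(f,[(213,236)],.096))
im=cv2.imread('pics/top0.png')[:,:,::-1].copy()
for b in blobs(hsvmask(im,[2,120,60],[16,255,255])): print(cv2.boundingRect(b),rect(f,b,.079))
s=st(); f=bot.grab_frame('wrist')
v=cv2.cvtColor(f['image'],cv2.COLOR_RGB2HSV)[:,:,2]
m=(v<85).astype(np.uint8); m[:130]=0;m[225:]=0;m[:,:275]=0;m[:,330:]=0
# stand silhouette incl handle
b=blobs(m)[0]; print(cv2.boundingRect(b),rect(f,b,.045,s))
cv2.imwrite('pics/w7z.png',cv2.resize(f['image'][130:220,270:360],None,fx=6,fy=6,interpolation=cv2.INTER_CUBIC)[:,:,::-1])
```

```text
[[0.45343659 0.26044849 0.079     ]] [[0.45324897 0.25592496 0.096     ]]
(476, 261, 12, 19) [ 383.  -448.7   46.7   28.9    1.5]
(207, 225, 13, 21) [454.8 260.5  56.1  19.5  18.9]
(617, 189, 23, 8) [ 598.8 -841.2   61.7   13.1  -79.1]
(616, 273, 24, 8) [ 376.  -829.5   60.1   14.8   86.3]
t 11.72 p [0.4558 0.2433 0.2199] rpy [1.7996e+02 4.0000e-02 1.9850e+01] F [ 0.5  0.7 -0.3] g 0.0684 q [-1.14  0.46  0.73  1.92 -0.38  0.91 -1.45]
(287, 142, 34, 63) [457.5 264.1  73.4  38.5  19.8]
```

View pics/w7z.png

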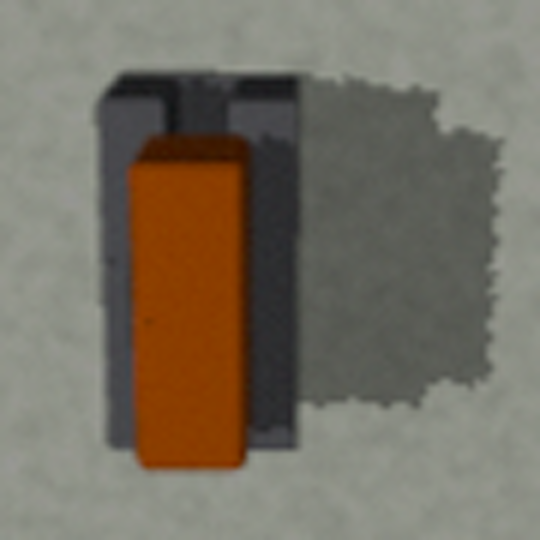

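Run:
```python
from look import *
plan([(.4552,.2643,.15,19.7)],.055)
```

```text
[[[0.33, -1.0, 3.5, 0.0, 0.0, 0.1], [0.32, -1.0, 3.49, 0.0, 0.0, 0.0]]]
```

Request:
servo_tool(
  rows=[
    [[0.3,-1.0,3.5,0,0,0.1],[0.3,-1.0,3.5,0,0,0],[0,0,0,0,0,0],[0,0,0,0,0,0]],
  ],
)

```text
clock: 12.28
position: [0.4551, 0.2644, 0.1513]
tool_rot: [3.141, -0.001, 0.345]
force: [-0.4, -0.3, -0.8]
grip_width: 0.0683
```

Run:
```python
from look import *
s=st(); f=snap('wrist','w8')
b=blobs(hsvmask(f['image'],*COL['orange']))[0]; print(cv2.boundingRect(b),rect(f,b,.079,s))
v=cv2.cvtColor(f['image'],cv2.COLOR_RGB2HSV)[:,:,2]; print(v[180,270:370]);print(v[120:250,320])
```

```text
t 12.28 p [0.4551 0.2644 0.1513] rpy [ 1.7998e+02 -3.0000e-02  1.9760e+01] F [-0.4 -0.3 -0.8] g 0.0683 q [-1.1   0.57  0.65  1.96 -0.48  0.77 -1.4 ]
(309, 179, 24, 63) [456.  264.3  54.3  18.7  19.3]
[145 148 148 146 147 147 146 146 145 146 144 142 142 142 143 147 146 146
 146 145 146 146 147 146 146 145 141 142 140 120  83  73  74  73  76  72
  73  75  79 107 118 120 118 118 118 119 116 117 118 117 118 117 115 117
 117 117 116 116 117 118 119 108  84  58  47  48  46  46  45  46  44  62
  85  88  87  87  88  89  87  89  88  91  95  93  94  92  89  91  88  90
  92  92  93  97  94  92  91  93  94  92]
[142 145 146 145 147 146 147 146 144 142 142 146 146 146 145 147 145 148
 145 146 147 147 145 143 144 144 143 143 145 143 147 147 146 147 144 103
  57  65  56  49  46  48  45  46  47  43  47  46  45  47  44  58  63  62
  64  61  63  63  63  92 118 131 134 138 138 136 136 136 136 138 136 138
 135 139 137 137 137 135 137 136 136 136 137 137 138 139 137 139 138 138
 136 135 135 137 136 137 137 135 135 137 137 135 135 136 136 136 136 136
 136 139 135 136 135 138 136 138 135 136 136 136 135 130 124 135 144 139
 141 144 147 147]
```

View pics/w8.png

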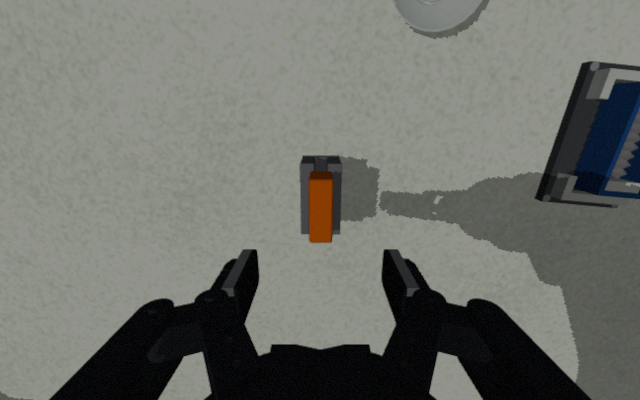

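Request:
servo_tool(
  rows=[
    [[0.05,0,4,0,0,0.2],[0,0,3.5,0,0,0],[0,0,2.6,0,0,0],[0,0,0,0,0,0],[0,0,0,0,0,0]],
  ],
)

```text
clock: 12.95
position: [0.4556, 0.2657, 0.0508]
tool_rot: [-3.141, -0.002, 0.343]
force: [-0.6, 1.4, 1.1]
grip_width: 0.0681
```

Request:
servo_tool(
  rows=[
    [[0,0,0,0,0,0],[0,0,0,0,0,0],[0,0,0,0,0,0],[0,0,0,0,0,0],[0,0,0,0,0,0]],
  ],
  grip=-1,
  squeeze=40,
)

```text
clock: 13.58
position: [0.455, 0.2658, 0.0499]
tool_rot: [-3.141, -0.001, 0.343]
force: [-1.6, -0.7, 8.6]
grip_width: 0.0194
```

Run:
```python
from look import *
s=st(); f=snap('wrist','w9')
```

```text
t 13.57 p [0.455  0.2658 0.0499] rpy [-1.7997e+02 -3.0000e-02  1.9650e+01] F [-1.6 -0.7  8.6] g 0.0194 q [-0.99  0.72  0.5   2.01 -0.62  0.57 -1.29]
```

View pics/w9.png

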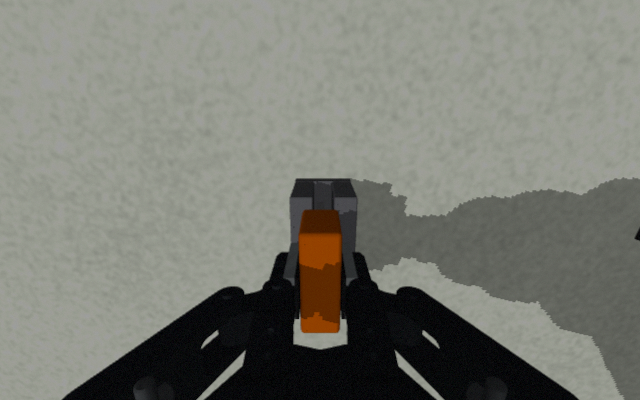

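Run:
```python
from look import *
s=st(); f=bot.grab_frame('wrist'); v=cv2.cvtColor(f['image'],cv2.COLOR_RGB2HSV)[:,:,2]
print(v[205:240,322], v[322:340,322]); print(v[250,294:348])
print(toolplane(f,[(321,233.5),(321,331.5),(300,250),(342,250)],-.029))
```

```text
t 13.62 p [0.4549 0.2658 0.0498] rpy [-1.7997e+02 -3.0000e-02  1.9650e+01] F [-3.  -1.1  9.5] g 0.0196 q [-0.99  0.72  0.5   2.01 -0.62  0.57 -1.29]
[ 45  45  46  44  50  62  65  65  66  64  65  63  65  66  67  69  69  66
  67  70  69  68  66  66  68  67  68  78  98 119 128 134 142 147 146] [145 144 147 146 146 146 146 146 144 144 132 145 156 157 158 158 157 158]
[ 52  53  50  50  70 123 142 143 148 148 148 148 148 148 147 145 147 147
 148 147 148 148 145 147 147 147 145 148 148 148 147 146 147 145 147 146
 147 146 146 145 146 146 146 147 138 123 104  75  47  47  47  49  47  47]
[[ 0.02733787  0.00062607 -0.029     ]
 [-0.02729103  0.00067111 -0.029     ]
 [ 0.0190808  -0.00897276 -0.029     ]
 [ 0.01907944  0.01023738 -0.029     ]]
```

Request:
servo_tool(
  rows=[
    [[0,0,-1,0,0,0],[0,0,-2,0,0,0],[0,0,-4,0,0,0],[0,0,-4,0,0,0],[0,0,-2,0,0,0]],
  ],
)

```text
clock: 14.3
position: [0.4552, 0.2656, 0.1817]
tool_rot: [-3.141, -0.002, 0.343]
force: [-0.0, 1.6, -1.7]
grip_width: 0.0192
```

Run:
```python
from look import *
s=st(); f=snap('wrist','w10')
plan([(.6002,.0144,.17,14.5)],.05)
```

```text
t 14.3 p [0.4552 0.2656 0.1817] rpy [-1.7996e+02 -1.1000e-01  1.9640e+01] F [-0.   1.6 -1.7] g 0.0192 q [-1.14  0.53  0.69  1.93 -0.45  0.84 -1.43]
[[[0.86, 4.76, 0.22, 0.0, 0.0, 0.9], [0.93, 4.74, 0.21, 0.0, 0.0, 0.8], [1.0, 4.73, 0.22, 0.0, 0.0, 0.9], [1.07, 4.71, 0.21, 0.0, -0.1, 0.8], [1.14, 4.7, 0.21, 0.0, 0.0, 0.9]]]
[[[1.21, 4.68, 0.22, -0.1, -0.1, 0.8]]]
```

View pics/w10.png

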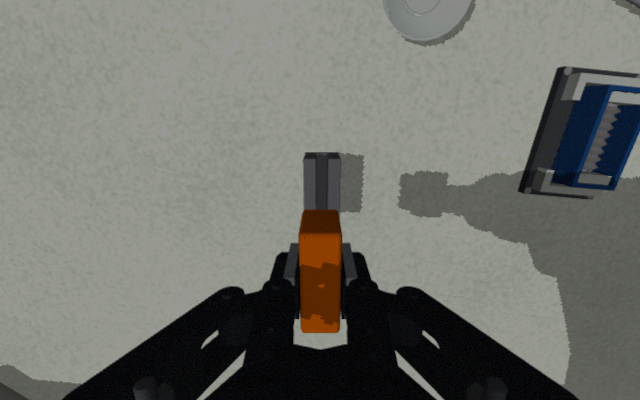

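Request:
servo_tool(
  rows=[
    [[0.9,4.8,0.2,0,0,0.9],[0.9,4.7,0.2,0,0,0.8],[1,4.7,0.2,0,0,0.9],[1.1,4.7,0.2,0,0,0.8],[1.1,4.7,0.2,0,0,0.9]],
  ],
)

```text
clock: 14.98
position: [0.5755, 0.055, 0.1693]
tool_rot: [-3.142, 0.0, 0.268]
force: [0.3, 1.1, -0.4]
grip_width: 0.0195
```

Request:
servo_tool(
  rows=[
    [[1.2,4.7,0.2,0,0,0.8],[0,0,0,0,0,0],[0,0,0,0,0,0]],
  ],
)

```text
clock: 15.35
position: [0.5987, 0.0144, 0.1671]
tool_rot: [-3.141, 0.001, 0.254]
force: [-0.4, -0.2, -1.4]
grip_width: 0.0192
```

Run:
```python
from look import *
s=st(); f=snap('wrist','w11')
plan([(.6003,.0144,.10,14.5)],.04)
```

```text
t 15.35 p [0.5987 0.0144 0.1671] rpy [-1.7998e+02  4.0000e-02  1.4540e+01] F [-0.4 -0.2 -1.4] g 0.0192 q [-0.56  0.65  0.66  1.76 -0.49  0.9  -1.  ]
[[[0.07, 0.05, 3.36, 0.0, 0.0, 0.0], [0.07, 0.06, 3.36, 0.0, 0.0, 0.1]]]
```

View pics/w11.png

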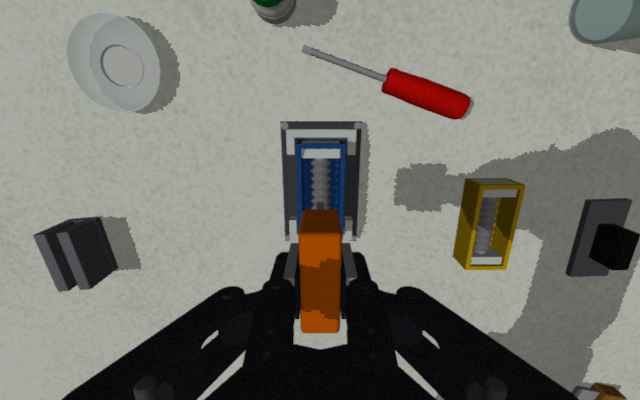

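Request:
servo_tool(
  rows=[
    [[0.1,0.05,3.4,0,0,0.1],[0.05,0,3.3,0,0,0],[0,0,1.5,0,0,0],[0,0,0.7,0,0,0],[0,0,0,0,0,0]],
  ],
)

```text
clock: 16.02
position: [0.6008, 0.0143, 0.0788]
tool_rot: [3.142, -0.0, 0.253]
force: [-0.6, 0.6, -1.3]
grip_width: 0.0193
```

Run:
```python
from look import *
s=st(); print((Rot.from_euler('z',-14.5,degrees=True).apply(s['position'])*1000).round(2)); snap('wrist','w12'); snap('scene','s12')
```

```text
t 16.02 p [0.6008 0.0143 0.0788] rpy [ 1.800e+02 -2.000e-02  1.447e+01] F [-0.6  0.6 -1.3] g 0.0193 q [-0.49  0.77  0.57  1.8  -0.58  0.75 -0.94]
[ 585.28 -136.57   78.77]
```

View pics/w12.png

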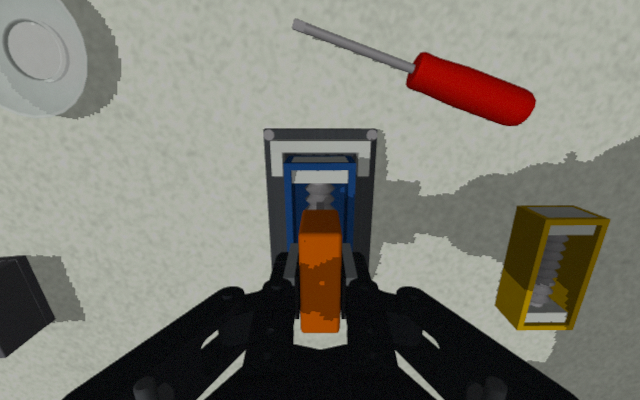

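Run:
```python
from look import *
s=bot.observe(); f=bot.grab_frame('wrist'); v=f['image'].astype(int)
print(v[150:185,320,2]-v[150:185,320,0]); print(v[150:185,320].sum(1)); print((v[185,280:300,2]-v[185,280:300,0]),(v[185,345:365,2]-v[185,345:365,0]))
print(s['position'][2]); print((toolplane(f,[(320,163.5),(286,185),(355,185)],s['position'][2]-.046)*1000).round(2))
```

```text
[-3 -4 -1  2  4 10 21  4 -1  0 -2 -1 15 56 77 83 82 84 82 80 44  4 -3 -4
 -4 -5 -3 -2 -3 -1 -3 -3 -4 -3 -2]
[487 487 426 255 163 148 116 200 217 214 215 209 149 116 169 172 174 174
 178 179 306 459 491 492 490 497 495 491 492 495 495 494 493 416 366]
[ 4  5  4 19 63 82 82 85 84 83 73 50 32 33 37 49 50 54 51 52] [52 47 56 70 83 81 81 84 85 61 22  6  4  6  3  3  1  2  5  4]
0.07922121945778282
[[ 47.45   0.21  33.22]
 [ 33.31 -22.    33.22]
 [ 33.3   23.06  33.22]]
```

Request:
servo_tool(
  rows=[
    [[-0.1,0,0.2,0,0,0],[0,0,0.2,0,0,0],[0,0,0,0,0,0]],
  ],
)

```text
clock: 16.55
position: [0.5998, 0.0139, 0.0743]
tool_rot: [-3.142, -0.0, 0.252]
force: [0.3, 0.1, -0.3]
grip_width: 0.0193
```

Request:
servo_tool(
  rows=[
    [[0,0,0.1,0,0,0],[0,0,0,0,0,0]],
  ],
)

```text
clock: 16.8
position: [0.6002, 0.0139, 0.0738]
tool_rot: [3.142, -0.001, 0.252]
force: [-0.3, 1.3, 7.8]
grip_width: 0.0193
```

Request:
servo_tool(
  rows=[
    [[0,0,0.05,0,0,0],[0,0,0,0,0,0],[0,0,0,0,0,0],[0,0,0,0,0,0],[0,0,0,0,0,0]],
  ],
)

```text
clock: 17.42
position: [0.6003, 0.0139, 0.0737]
tool_rot: [-3.142, -0.001, 0.252]
force: [-1.3, 2.4, 16.0]
grip_width: 0.0198
```

Request:
servo_tool(
  rows=[
    [[0,0,0,0,0,0],[0,0,0,0,0,0],[0,0,0,0,0,0],[0,0,0,0,0,0],[0,0,0,0,0,0]],
  ],
)

```text
clock: 18.05
position: [0.6003, 0.0139, 0.0737]
tool_rot: [-3.142, -0.001, 0.252]
force: [-2.2, 1.2, 15.7]
grip_width: 0.0195
```

Run:
```python
from look import *
s=st(); print((Rot.from_euler('z',-14.5,degrees=True).apply(s['position'])*1000).round(2)); snap('wrist','w13')
f=snap('scene','s13'); cv2.imwrite('pics/s13z.png',cv2.resize(f['image'][170:290,270:390],None,fx=5,fy=5)[:,:,::-1])
```

```text
t 18.05 p [0.6003 0.0139 0.0737] rpy [-1.7999e+02 -8.0000e-02  1.4440e+01] F [-2.2  1.2 15.7] g 0.0195 q [-0.49  0.77  0.56  1.8  -0.59  0.73 -0.93]
[ 584.64 -136.87   73.7 ]
```

View pics/w13.png

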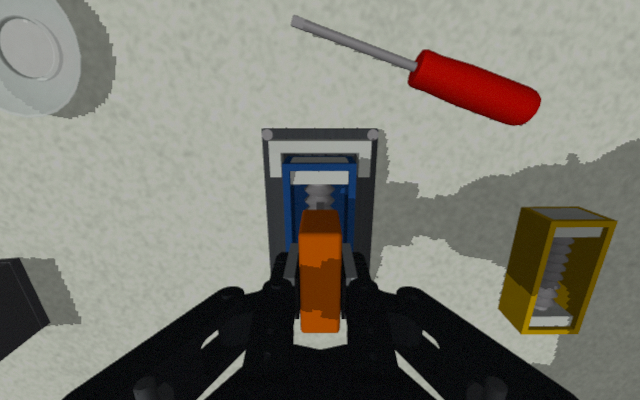

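Comb home on blue: contact at the expected height (73.7 against 73.9 mm), about 16 N for over a second. Returning the comb.

Request:
servo_tool(
  rows=[
    [[0,0,-0.3,0,0,0],[0,0,-2,0,0,0],[0,0,-4,0,0,0],[0,0,-4,0,0,0],[0,0,0,0,0,0]],
  ],
)

```text
clock: 18.77
position: [0.601, 0.0136, 0.1794]
tool_rot: [3.141, -0.005, 0.252]
force: [-0.6, 0.3, -0.7]
grip_width: 0.0194
```

Run:
```python
from look import *
st(); plan([(.455,.2657,.15,19.65)],.05)
```

```text
t 18.77 p [0.601  0.0136 0.1794] rpy [179.97  -0.27  14.43] F [-0.6  0.3 -0.7] g 0.0194 q [-0.56  0.64  0.67  1.74 -0.48  0.92 -1.01]
[[[-1.31, -4.68, 0.48, 0.0, 0.0, -0.9], [-1.24, -4.69, 0.48, 0.0, -0.1, -0.9], [-1.16, -4.71, 0.49, 0.0, 0.0, -0.9], [-1.09, -4.73, 0.48, 0.0, -0.1, -0.8], [-1.02, -4.75, 0.49, 0.0, 0.0, -0.9]]]
[[[-0.95, -4.77, 0.48, 0.0, -0.1, -0.8]]]
```

Request:
servo_tool(
  rows=[
    [[-1.3,-4.7,0.4,0,0,-0.9],[-1.2,-4.7,0.4,0,0,-0.9],[-1.2,-4.7,0.4,0,0,-0.9],[-1.1,-4.7,0.4,0,0,-0.8],[-1.0,-4.8,0.5,0,0,-0.9]],
  ],
)

```text
clock: 19.4
position: [0.4769, 0.2254, 0.1548]
tool_rot: [-3.142, 0.0, 0.329]
force: [0.6, 0.3, -0.7]
grip_width: 0.0194
```

Request:
servo_tool(
  rows=[
    [[-1,-4.8,0.5,0,0,-0.8],[0,0,0,0,0,0],[0,0,0,0,0,0]],
  ],
)

```text
clock: 19.77
position: [0.4531, 0.266, 0.1499]
tool_rot: [3.141, 0.0, 0.343]
force: [-0.0, -1.1, -0.4]
grip_width: 0.0194
```

Run:
```python
from look import *
st(); plan([(.455,.2657,.07,19.65)],.05); snap('wrist','w14')
```

```text
t 19.77 p [0.4531 0.266  0.1499] rpy [1.7997e+02 1.0000e-02 1.9650e+01] F [-0.  -1.1 -0.4] g 0.0194 q [-1.12  0.57  0.66  1.96 -0.49  0.77 -1.4 ]
[[[0.09, 0.04, 3.99, 0.0, 0.0, 0.0], [0.08, 0.05, 4.0, 0.0, 0.0, 0.0]]]
```

View pics/w14.png

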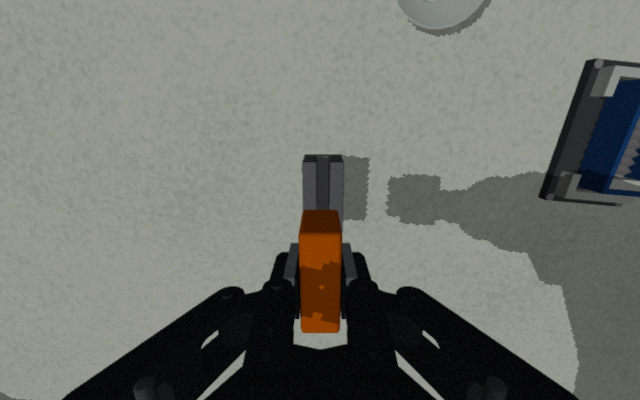

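Request:
servo_tool(
  rows=[
    [[0.1,0.05,4,0,0,0],[0.1,0,3,0,0,0],[0,0,2,0,0,0],[0,0,0.8,0,0,0],[0,0,0,0,0,0]],
  ],
)

```text
clock: 20.45
position: [0.4555, 0.266, 0.0519]
tool_rot: [3.141, 0.0, 0.342]
force: [0.6, 0.3, -0.5]
grip_width: 0.019
```

Request:
servo_tool(
  rows=[
    [[0,0,0.1,0,0,0],[0,0,0.05,0,0,0],[0,0,0,0,0,0]],
  ],
)

```text
clock: 20.82
position: [0.4551, 0.2669, 0.0506]
tool_rot: [-3.141, -0.0, 0.343]
force: [-0.4, 0.4, -1.5]
grip_width: 0.0193
```

Request:
servo_tool(
  rows=[
    [[0,0,0,0,0,0],[0,0,0,0,0,0],[0,0,0,0,0,0],[0,0,0,0,0,0]],
  ],
  grip=0.4,
)

```text
clock: 21.32
position: [0.4551, 0.2667, 0.0503]
tool_rot: [3.142, 0.0, 0.343]
force: [0.2, 0.2, -0.3]
grip_width: 0.0596
```

Request:
servo_tool(
  rows=[
    [[0,0,-2,0,0,0],[0,0,-4,0,0,0],[0,0,-4,0,0,0],[0,0,0,0,0,0]],
  ],
)

```text
clock: 21.82
position: [0.4561, 0.2673, 0.1526]
tool_rot: [-3.14, -0.004, 0.343]
force: [-0.2, -0.1, -1.7]
grip_width: 0.0597
```

Run:
```python
from look import *
s=st(); f=snap('wrist','w15')
b=blobs(hsvmask(f['image'],*COL['orange']))[0]; print(cv2.boundingRect(b),rect(f,b,.079,s))
plan([(.6040,-.1758,.14,15)],.055)
```

```text
t 21.82 p [0.4561 0.2673 0.1526] rpy [-179.91   -0.21   19.65] F [-0.2 -0.1 -1.7] g 0.0597 q [-1.12  0.57  0.67  1.96 -0.5   0.78 -1.39]
(309, 181, 23, 62) [455.4 267.   53.8  18.8  19.7]
[[[-0.1, 5.19, 0.12, 0.0, 0.0, 0.5], [-0.06, 5.19, 0.12, 0.0, 0.0, 0.5], [-0.01, 5.19, 0.12, 0.0, 0.0, 0.5], [0.03, 5.19, 0.12, 0.0, 0.0, 0.5], [0.08, 5.19, 0.12, 0.0, 0.0, 0.5]]]
[[[0.13, 5.19, 0.12, 0.0, 0.0, 0.5], [0.17, 5.19, 0.11, 0.0, 0.0, 0.6], [0.22, 5.19, 0.12, 0.0, 0.0, 0.5], [0.27, 5.19, 0.11, -0.1, -0.1, 0.6]]]
```

View pics/w15.png

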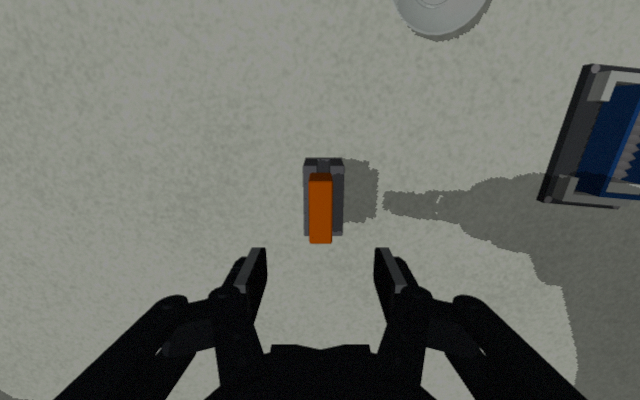

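Comb hangs in its stand again. Next is yellow.

Request:
servo_tool(
  rows=[
    [[-0.1,5.2,0.1,0,0,0.5],[-0.1,5.2,0.1,0,0,0.5],[0,5.2,0.1,0,0,0.5],[0,5.2,0.1,0,0,0.5],[0.1,5.2,0.1,0,0,0.5]],
  ],
  grip=0.9,
)

```text
clock: 22.5
position: [0.5371, 0.0185, 0.1443]
tool_rot: [-3.141, 0.001, 0.299]
force: [0.8, -0.1, 0.6]
grip_width: 0.081
```

Request:
servo_tool(
  rows=[
    [[0.1,5.2,0.1,0,0,0.5],[0.2,5.2,0.1,0,0,0.6],[0.2,5.2,0.1,0,0,0.5],[0.3,5.2,0.1,0,0,0.6],[0,0,0,0,0,0]],
  ],
)

```text
clock: 23.12
position: [0.6028, -0.1819, 0.1399]
tool_rot: [3.14, 0.002, 0.256]
force: [-0.5, 0.1, -1.0]
grip_width: 0.0813
```

Request:
servo_tool(
  rows=[
    [[0,0,0,0,0,0]],
  ],
)

```text
clock: 23.25
position: [0.6029, -0.177, 0.1401]
tool_rot: [-3.14, 0.001, 0.261]
force: [1.0, 0.8, 0.4]
grip_width: 0.0807
```

Run:
```python
from look import *
s=st(); f=snap('wrist','w16')
for b in blobs(hsvmask(f['image'],*COL['yellow']),60)[:2]: print(cv2.boundingRect(b),rect(f,b,.036,s))
```

```text
t 23.25 p [ 0.6029 -0.177   0.1401] rpy [-1.7993e+02  8.0000e-02  1.4940e+01] F [1.  0.8 0.4] g 0.0807 q [-0.2   0.72  0.61  1.69 -0.51  0.89 -0.69]
(293, 141, 53, 105) [ 606.2 -175.   100.6   45.9   14.9]
```

View pics/w16.png

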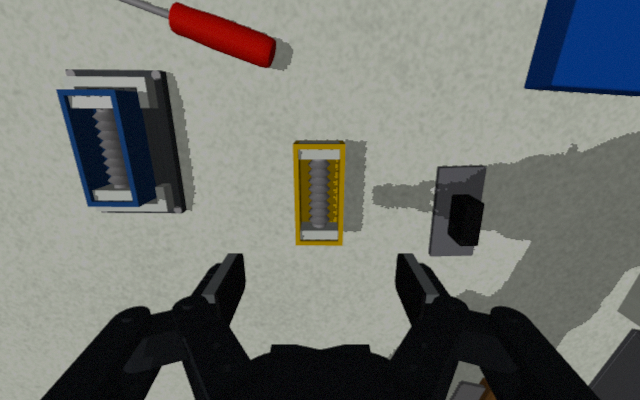

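Run:
```python
from look import *
plan([(.605,-.1753,.007,14.9)],.034)
```

```text
[[[0.06, -0.01, 3.33, 0.0, 0.0, 0.0], [0.05, -0.01, 3.34, 0.0, 0.0, 0.0], [0.06, -0.01, 3.33, 0.0, 0.0, 0.0], [0.05, 0.0, 3.34, -0.1, 0.1, 0.1]]]
```

Request:
servo_tool(
  rows=[
    [[0.1,0,3.3,0,0,0],[0.1,0,3.3,0,0,0],[0,0,3.3,0,0,0],[0,0,3.3,0,0,0],[0,0,0,0,0,0]],
  ],
)

```text
clock: 23.92
position: [0.6041, -0.1751, 0.0074]
tool_rot: [-3.139, 0.003, 0.262]
force: [0.2, -1.2, -0.3]
grip_width: 0.0812
```

Request:
servo_tool(
  rows=[
    [[0,0,0,0,0,0],[0,0,0,0,0,0],[0,0,0,0,0,0],[0,0,0,0,0,0],[0,0,0,0,0,0]],
  ],
  grip=-1,
  squeeze=40,
)

```text
clock: 24.55
position: [0.6062, -0.1766, 0.0109]
tool_rot: [3.141, -0.002, 0.261]
force: [-1.8, 2.4, 8.4]
grip_width: 0.0452
```

Request:
servo_tool(
  rows=[
    [[0,0,0,0,0,0],[0,0,-1,0,0,0],[0,0,-3,0,0,0],[0,0,-4,0,0,0],[0,0,-4,0,0,0]],
  ],
)

```text
clock: 25.18
position: [0.6053, -0.1769, 0.1314]
tool_rot: [3.141, -0.0, 0.261]
force: [0.7, -0.0, -3.1]
grip_width: 0.0454
```

Run:
```python
from look import *
s=st(); f=snap('wrist','w17'); v=f['image'].astype(int)
print(v[165:215,320].sum(1)); 
print((v[200,255:285,0]-v[200,255:285,2]),(v[200,360:385,0]-v[200,360:385,2]))
```

```text
t 25.18 p [ 0.6053 -0.1769  0.1314] rpy [ 1.7999e+02 -2.0000e-02  1.4940e+01] F [ 0.7 -0.  -3.1] g 0.0454 q [-0.19  0.74  0.61  1.69 -0.52  0.88 -0.68]
[524 524 532 535 536 534 399 215 207 224 237 228 226 227 226 232 232 232
 224 170 132 228 283 294 295 293 295 293 292 293 294 485 521 522 518 520
 525 522 518 517 519 519 519 522 517 521 519 517 445 340]
[  8   8   7   6   7   7   7   9   7   9   9   9  31  94 166 167 167 168
 167 168 167 168 167 114  32  10   2   2   2   1] [ 27  97 148 166 167 166 166 166 167 168 167 149  35   8   8   8   8   9
   6   5   4   4   6   6   4]
```

View pics/w17.png

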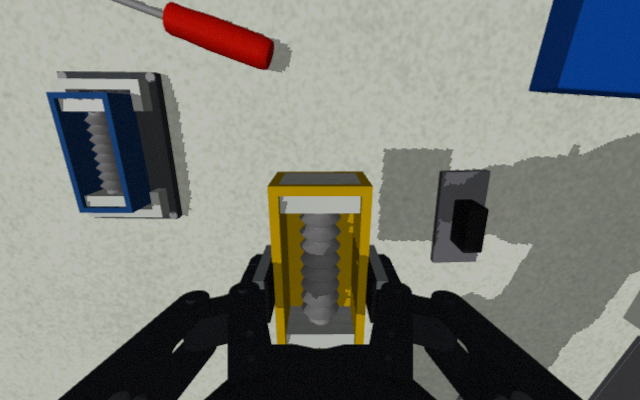

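Run:
```python
from look import *
f=bot.grab_frame('wrist')
print((toolplane(f,[(320,185.5),(268.3,200),(371.7,200)],-.0251)*1000).round(2))
print((toolplane(f,[(320,188.8)],-.0315)*1000).round(2))
Rz=Rot.from_euler('z',14.5,degrees=True)
print(Rz.apply([.5843,-.1367,0]))
plan([(.6,-.1,.16,14.7),(.5998,.0143,.13,14.5)],.055)
```

```text
[[ 48.54   0.22 -25.1 ]
 [ 41.87 -22.79 -25.1 ]
 [ 41.86  23.23 -25.1 ]]
[[ 48.83   0.22 -31.5 ]]
[0.59991561 0.01395125 0.        ]
[[[0.66, -3.84, -1.3, 0.1, -0.2, 0.1], [0.65, -3.85, -1.29, 0.1, -0.1, 0.1], [0.96, -3.69, 1.0, 0.0, 0.0, 0.1], [0.96, -3.68, 1.0, 0.0, 0.0, 0.1], [0.95, -3.69, 1.01, 0.0, 0.0, 0.0]]]
```

Request:
servo_tool(
  rows=[
    [[0.7,-3.8,-1.3,0,0,0.1],[0.7,-3.8,-1.3,0,0,0.1],[1,-3.7,1,0,0,0.1],[0.9,-3.7,1,0,0,0.1],[0.9,-3.7,1,0,0,0]],
  ],
)

```text
clock: 25.9
position: [0.5981, 0.016, 0.1251]
tool_rot: [-3.141, 0.0, 0.254]
force: [0.8, 0.5, -2.7]
grip_width: 0.0451
```

Request:
servo_tool(
  rows=[
    [[0,0,0,0,0,0],[0,0,0,0,0,0]],
  ],
)

```text
clock: 26.15
position: [0.5983, 0.0142, 0.1254]
tool_rot: [3.141, 0.0, 0.254]
force: [-0.5, 0.0, -2.4]
grip_width: 0.0453
```

Run:
```python
from look import *
s=st();f=snap('wrist','w18'); plan([(.6003,.0143,.065,14.5)],.03)
```

```text
t 26.15 p [0.5983 0.0142 0.1254] rpy [1.7998e+02 1.0000e-02 1.4540e+01] F [-0.5  0.  -2.4] g 0.0453 q [-0.53  0.71  0.62  1.79 -0.54  0.83 -0.97]
[[[0.07, 0.0, 2.02, 0.0, 0.0, 0.0], [0.06, -0.01, 2.02, 0.0, 0.0, 0.0], [0.07, 0.0, 2.02, 0.0, 0.0, 0.0]]]
```

View pics/w18.png

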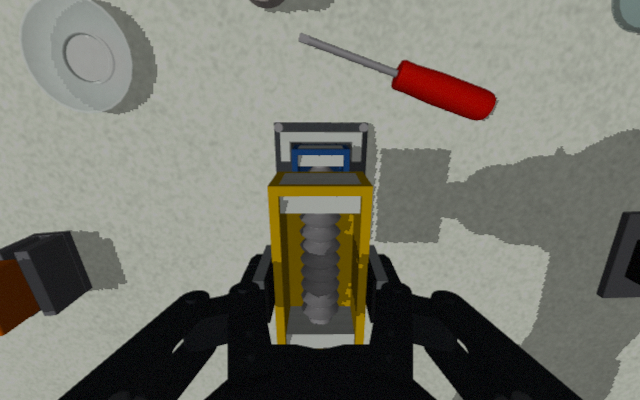

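Request:
servo_tool(
  rows=[
    [[0.1,0,2,0,0,0],[0.1,0,2,0,0,0],[0,0,2,0,0,0],[0,0,0.6,0,0,0],[0,0,0,0,0,0]],
  ],
)

```text
clock: 26.82
position: [0.6002, 0.0149, 0.0588]
tool_rot: [3.141, 0.001, 0.254]
force: [0.4, -0.2, -2.3]
grip_width: 0.0451
```

Run:
```python
from look import *
s=st();f=snap('wrist','w19'); v=f['image'].astype(int); print(v[125:190,320].sum(1)); print(v[125:190,320,2]-v[125:190,320,0])
```

```text
t 26.82 p [0.6002 0.0149 0.0588] rpy [1.7999e+02 4.0000e-02 1.4530e+01] F [ 0.4 -0.2 -2.3] g 0.0451 q [-0.49  0.8   0.55  1.81 -0.61  0.71 -0.92]
[504 505 504 504 342 163 148 171 154 160 161 162 159 152 164 164 199 212
 317 449 481 476 478 480 475 480 480 480 479 478 478 323 194 157 119 125
 194 209 209 207 206 205 140 100  99 106 122 115 198 214 210 211 209 209
 212 207 205 204 200 159 118 211 263 270 271]
[  -9   -8   -7   -9   -3    1    5    4    8    6    4    4    6    8
    4    6    2    0   -1   -3   -3   -2   -3   -3   -3   -3   -3   -2
   -4   -2   -3    2    5    5   12   18    3    1    1    0   -1   -1
   14   42   56   54    6  -55  -12   -3    0    0   -1    0   -1   -1
   -2   -1   -1  -34  -67 -118 -146 -151 -151]
```

View pics/w19.png

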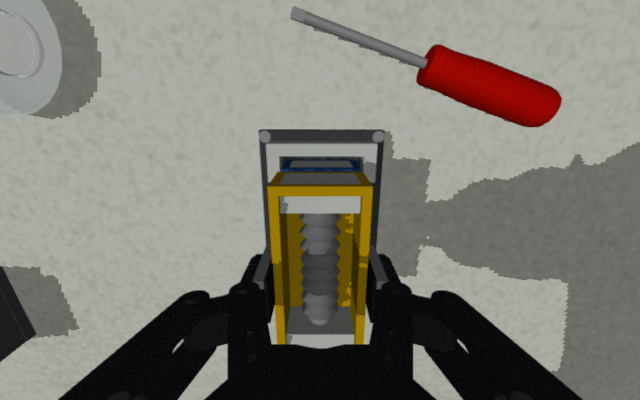

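Run:
```python
from look import *
f=bot.grab_frame('wrist'); im=f['image']
print((toolplane(f,[(320,167.2),(282,170),(363,170)],.0128)*1000).round(2))
cv2.imwrite('pics/w19z.png',cv2.resize(im[140:220,255:390],None,fx=5,fy=5,interpolation=cv2.INTER_CUBIC)[:,:,::-1])
```

```text
[[ 49.11   0.21  12.8 ]
 [ 47.51 -21.36  12.8 ]
 [ 47.5   24.62  12.8 ]]
```

View pics/w19z.png

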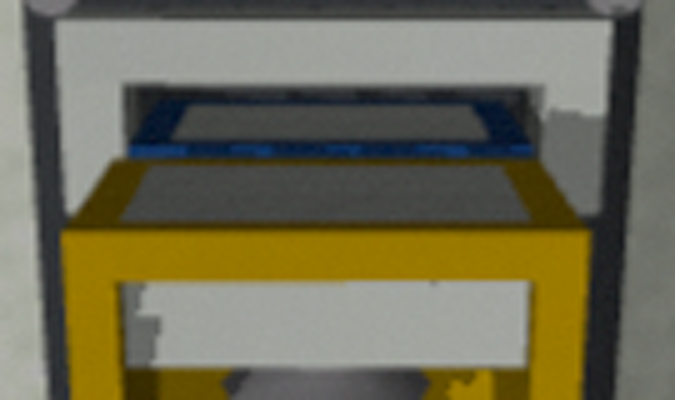

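Request:
servo_tool(
  rows=[
    [[-0.04,0.06,0.3,0,0,0],[0,0,0.2,0,0,0],[0,0,0,0,0,0]],
  ],
)

```text
clock: 27.3
position: [0.6001, 0.0145, 0.0543]
tool_rot: [-3.142, 0.0, 0.254]
force: [0.2, 0.3, -1.6]
grip_width: 0.0453
```

Request:
servo_tool(
  rows=[
    [[0,0,0.1,0,0,0],[0,0,0.05,0,0,0],[0,0,0,0,0,0]],
  ],
)

```text
clock: 27.68
position: [0.6001, 0.0145, 0.0529]
tool_rot: [-3.142, -0.0, 0.254]
force: [-1.3, -0.0, 0.2]
grip_width: 0.0454
```

Contact is at the expected height (0.0529). A touch more, then release.

Request:
servo_tool(
  rows=[
    [[0,0,0.03,0,0,0],[0,0,0,0,0,0]],
  ],
)

```text
clock: 27.92
position: [0.6001, 0.0145, 0.0528]
tool_rot: [-3.141, -0.0, 0.254]
force: [-3.0, 0.7, 6.2]
grip_width: 0.0452
```

Request:
servo_tool(
  rows=[
    [[0,0,0,0,0,0],[0,0,0,0,0,0],[0,0,0,0,0,0],[0,0,0,0,0,0]],
  ],
  grip=0.6,
)

```text
clock: 28.42
position: [0.6002, 0.0145, 0.0525]
tool_rot: [3.142, -0.0, 0.254]
force: [0.3, -0.2, 0.1]
grip_width: 0.0678
```

Request:
servo_tool(
  rows=[
    [[0,0,-2,0,0,0],[0,0,-4,0,0,0],[0,0,-5,0,0,0],[0,0,0,0,0,0],[0,0,0,0,0,0]],
  ],
)

```text
clock: 29.05
position: [0.6001, 0.0147, 0.1633]
tool_rot: [-3.141, -0.001, 0.254]
force: [-0.0, 0.3, 0.5]
grip_width: 0.0683
```

Run:
```python
from look import *
s=st(); f=snap('wrist','w20')
for b in blobs(hsvmask(f['image'],*COL['yellow']),60)[:1]: print(cv2.boundingRect(b),rect(f,b,.078,s))
plan([(.4552,.2668,.16,19.65)],.05)
```

```text
t 29.05 p [0.6001 0.0147 0.1633] rpy [-1.7999e+02 -4.0000e-02  1.4560e+01] F [-0.   0.3  0.5] g 0.0683 q [-0.56  0.66  0.66  1.76 -0.5   0.9  -0.99]
(292, 147, 57, 111) [601.3  14.7 100.3  47.   14.6]
[[[-1.28, -4.67, 0.04, 0.0, 0.0, -0.8], [-1.21, -4.69, 0.04, 0.0, 0.0, -0.9], [-1.14, -4.71, 0.05, 0.0, 0.0, -0.8], [-1.07, -4.73, 0.04, 0.0, 0.0, -0.9], [-1.0, -4.74, 0.05, 0.0, 0.0, -0.8]]]
[[[-0.92, -4.75, 0.04, 0.0, 0.0, -0.9]]]
```

View pics/w20.png

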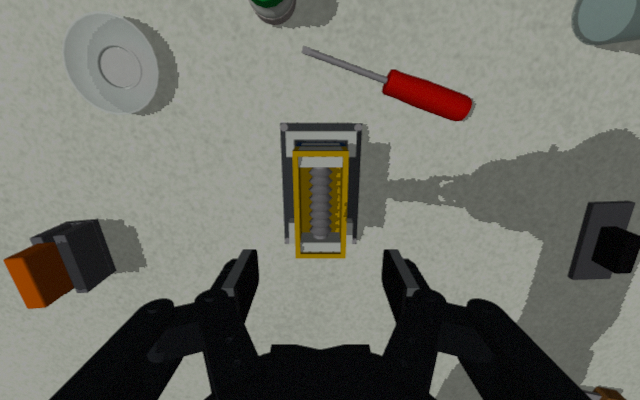

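Yellow sits squarely on blue. Fetching the comb.

Request:
servo_tool(
  rows=[
    [[-1.3,-4.7,0,0,0,-0.8],[-1.2,-4.7,0,0,0,-0.9],[-1.1,-4.7,0,0,0,-0.8],[-1.1,-4.7,0,0,0,-0.9],[-1,-4.7,0,0,0,-0.8]],
  ],
  grip=0.4,
)

```text
clock: 29.72
position: [0.4784, 0.2253, 0.1619]
tool_rot: [3.141, 0.001, 0.328]
force: [1.0, 0.9, -0.1]
grip_width: 0.0599
```

Request:
servo_tool(
  rows=[
    [[-0.9,-4.8,0.2,0,0,-0.9],[0,0,0,0,0,0],[0,0,0,0,0,0]],
  ],
)

```text
clock: 30.1
position: [0.4558, 0.2662, 0.1602]
tool_rot: [3.141, 0.001, 0.343]
force: [0.0, 0.2, -0.1]
grip_width: 0.0597
```

Run:
```python
from look import *
s=st(); f=bot.grab_frame('wrist')
b=blobs(hsvmask(f['image'],*COL['orange']))[0]; print(cv2.boundingRect(b),rect(f,b,.079,s))
plan([(.4550,.2667,.0505,19.65)],.038)
```

```text
t 30.1 p [0.4558 0.2662 0.1602] rpy [1.7995e+02 4.0000e-02 1.9640e+01] F [ 0.   0.2 -0.1] g 0.0597 q [-1.13  0.56  0.68  1.95 -0.49  0.8  -1.4 ]
(307, 178, 24, 60) [455.2 266.9  53.5  19.   19.9]
[[[-0.02, -0.04, 3.66, 0.0, 0.0, 0.0], [-0.02, -0.05, 3.66, 0.0, 0.0, 0.0], [-0.03, -0.04, 3.66, 0.0, 0.0, -0.1]]]
```

Request:
servo_tool(
  rows=[
    [[-0.05,-0.05,3.6,0,0,0],[0,0,3.6,0,0,0],[0,0,3.6,0,0,0],[0,0,0.1,0,0,0],[0,0,0,0,0,0]],
  ],
)

```text
clock: 30.78
position: [0.456, 0.2665, 0.0525]
tool_rot: [3.141, -0.001, 0.341]
force: [-0.6, 0.1, 0.3]
grip_width: 0.0597
```

Request:
servo_tool(
  rows=[
    [[0,0,0,0,0,0],[0,0,0,0,0,0],[0,0,0,0,0,0],[0,0,0,0,0,0],[0,0,0,0,0,0]],
  ],
  grip=-1,
  squeeze=40,
)

```text
clock: 31.4
position: [0.4554, 0.2674, 0.0523]
tool_rot: [-3.141, -0.001, 0.343]
force: [-2.4, -1.0, 11.1]
grip_width: 0.0189
```

Run:
```python
from look import *
s=st(); f=snap('wrist','w21'); v=cv2.cvtColor(f['image'],cv2.COLOR_RGB2HSV)[:,:,2]
print(v[225:240,322], v[322:340,322])
```

```text
t 31.4 p [0.4554 0.2674 0.0523] rpy [-1.7996e+02 -6.0000e-02  1.9660e+01] F [-2.4 -1.  11.1] g 0.0189 q [-1.01  0.72  0.52  2.   -0.64  0.58 -1.28]
[ 67  67  68  70  67  68  83 107 123 131 139 145 147 146 147] [145 145 146 145 146 144 144 128 146 154 155 157 156 157 156 157 156 153]
```

Request:
servo_tool(
  rows=[
    [[0,0,-1,0,0,0],[0,0,-2,0,0,0],[0,0,-4,0,0,0],[0,0,-4,0,0,0],[0,0,-2,0,0,0]],
  ],
)

```text
clock: 32.08
position: [0.4555, 0.2672, 0.184]
tool_rot: [-3.141, -0.002, 0.343]
force: [0.0, 0.7, -1.7]
grip_width: 0.0193
```

Run:
```python
from look import *
s=st(); plan([(.6000,.0145,.18,14.5)],.05)
```

```text
t 32.08 p [0.4555 0.2672 0.184 ] rpy [-1.7995e+02 -1.1000e-01  1.9640e+01] F [ 0.   0.7 -1.7] g 0.0193 q [-1.16  0.53  0.72  1.93 -0.46  0.85 -1.42]
[[[0.85, 4.78, 0.06, 0.0, 0.0, 0.9], [0.93, 4.76, 0.07, 0.0, 0.0, 0.8], [0.99, 4.75, 0.06, 0.0, 0.0, 0.9], [1.07, 4.73, 0.07, 0.0, 0.0, 0.8], [1.13, 4.72, 0.06, 0.0, -0.1, 0.9]]]
[[[1.21, 4.7, 0.06, -0.1, 0.0, 0.8]]]
```

View pics/w21.png

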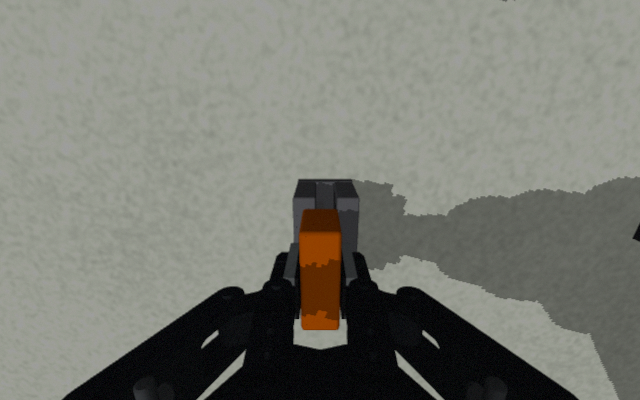

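Request:
servo_tool(
  rows=[
    [[0.9,4.8,0.1,0,0,0.9],[0.9,4.8,0.1,0,0,0.8],[1,4.7,0,0,0,0.9],[1.1,4.7,0,0,0,0.8],[1.1,4.7,0,0,0,0.9]],
  ],
)

```text
clock: 32.7
position: [0.5763, 0.0556, 0.1802]
tool_rot: [-3.142, -0.0, 0.268]
force: [0.8, -0.1, -1.0]
grip_width: 0.0192
```

Request:
servo_tool(
  rows=[
    [[1.2,4.7,0.1,0,0,0.8],[0,0,0,0,0,0],[0,0,0,0,0,0]],
  ],
)

```text
clock: 33.08
position: [0.5994, 0.0151, 0.1788]
tool_rot: [-3.141, 0.0, 0.254]
force: [0.2, 0.1, -1.0]
grip_width: 0.0198
```

Run:
```python
from look import *
s=st(); f=snap('wrist','w22'); print((toolplane(f,[(321,232.2),(321,329)],-.0267)*1000).round(2))
plan([(.6000,.0145,.115,14.5)],.035)
```

```text
t 33.08 p [0.5994 0.0151 0.1788] rpy [-1.7998e+02  1.0000e-02  1.4540e+01] F [ 0.2  0.1 -1. ] g 0.0198 q [-0.58  0.65  0.69  1.75 -0.5   0.93 -1.  ]
[[ 26.94   0.67 -26.7 ]
 [-27.83   0.72 -26.7 ]]
[[[0.01, 0.07, 3.19, 0.0, 0.0, 0.1], [0.01, 0.07, 3.19, 0.0, 0.0, 0.0]]]
```

View pics/w22.png

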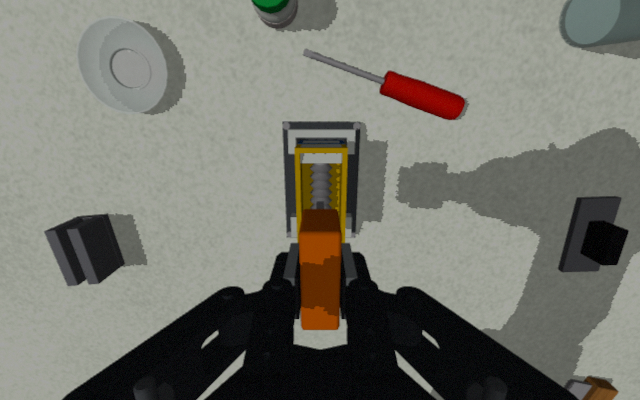

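Request:
servo_tool(
  rows=[
    [[0.05,0.05,3.2,0,0,0],[0,0,3.2,0,0,0],[0,0,0.3,0,0,0],[0,0,0,0,0,0],[0,0,0,0,0,0]],
  ],
)

```text
clock: 33.75
position: [0.6008, 0.0147, 0.1127]
tool_rot: [3.141, -0.001, 0.254]
force: [0.6, -0.8, -1.3]
grip_width: 0.0189
```

Run:
```python
from look import *
s=st(); f=snap('wrist','w23'); v=f['image'].astype(int); print(v[150:180,320].sum(1)); print(v[150:180,320,0]-v[150:180,320,2]);print(s['position'][2])
```

```text
t 33.75 p [0.6008 0.0147 0.1127] rpy [ 1.7999e+02 -8.0000e-02  1.4570e+01] F [ 0.6 -0.8 -1.3] g 0.0189 q [-0.53  0.73  0.62  1.79 -0.56  0.81 -0.95]
[156 198 200 198 137 118 146 191 204 195 195 201 162 205 254 263 263 261
 261 264 386 448 465 468 464 466 468 462 462 463]
[-10   1   2   1 -14 -25  28  10   1   0   0   2  29 114 141 146 146 146
 146 147  53  11   1   3   1   2   3   2   2   4]
0.11274324636085581
```

View pics/w23.png

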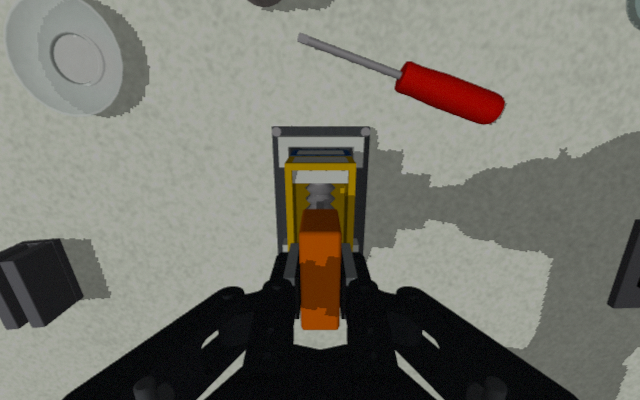

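Request:
servo_tool(
  rows=[
    [[-0.08,0,0.25,0,0,0],[0,0,0.15,0,0,0],[0,0,0,0,0,0]],
  ],
)

```text
clock: 34.17
position: [0.6003, 0.0143, 0.1083]
tool_rot: [3.142, -0.002, 0.254]
force: [-0.0, 1.8, 9.9]
grip_width: 0.0195
```

Request:
servo_tool(
  rows=[
    [[0,0,0.04,0,0,0],[0,0,0,0,0,0],[0,0,0,0,0,0],[0,0,0,0,0,0],[0,0,0,0,0,0]],
  ],
)

```text
clock: 34.8
position: [0.6003, 0.0143, 0.1082]
tool_rot: [-3.141, -0.002, 0.254]
force: [-1.6, 1.7, 16.6]
grip_width: 0.0195
```

Request:
servo_tool(
  rows=[
    [[0,0,0,0,0,0],[0,0,0,0,0,0],[0,0,0,0,0,0],[0,0,0,0,0,0],[0,0,0,0,0,0]],
  ],
)

```text
clock: 35.42
position: [0.6003, 0.0143, 0.1082]
tool_rot: [-3.141, -0.002, 0.254]
force: [-2.3, 1.4, 16.4]
grip_width: 0.0193
```

Run:
```python
from look import *
st()
```

```text
t 35.42 p [0.6003 0.0143 0.1082] rpy [-1.7999e+02 -1.1000e-01  1.4550e+01] F [-2.3  1.4 16.4] g 0.0193 q [-0.53  0.73  0.62  1.79 -0.57  0.8  -0.94]
```

Request:
servo_tool(
  rows=[
    [[0,0,-0.3,0,0,0],[0,0,-2,0,0,0],[0,0,-3,0,0,0],[0,0,-2,0,0,0],[0,0,0,0,0,0]],
  ],
)

```text
clock: 36.05
position: [0.6002, 0.0144, 0.1818]
tool_rot: [3.142, -0.002, 0.254]
force: [-0.5, 0.6, -2.1]
grip_width: 0.0189
```

Run:
```python
from look import *
st(); plan([(.4554,.2670,.15,19.65)],.05)
```

```text
t 36.05 p [0.6002 0.0144 0.1818] rpy [ 1.7999e+02 -1.4000e-01  1.4560e+01] F [-0.5  0.6 -2.1] g 0.0189 q [-0.58  0.64  0.69  1.74 -0.5   0.94 -1.  ]
[[[-1.28, -4.68, 0.53, 0.0, 0.0, -0.8], [-1.21, -4.7, 0.53, 0.0, 0.0, -0.9], [-1.14, -4.72, 0.52, 0.0, 0.0, -0.8], [-1.07, -4.73, 0.53, 0.0, 0.0, -0.9], [-1.0, -4.75, 0.52, 0.0, -0.1, -0.8]]]
[[[-0.94, -4.77, 0.53, 0.0, 0.0, -0.9]]]
```

Comb fully home on yellow (16 N for over 1 s at the expected height). Returning it.

Request:
servo_tool(
  rows=[
    [[-1.3,-4.7,0,0,0,-0.8],[-1.2,-4.7,0.5,0,0,-0.9],[-1.1,-4.7,0.5,0,0,-0.8],[-1.1,-4.7,0.5,0,0,-0.9],[-1,-4.8,0.5,0,0,-0.8]],
  ],
)

```text
clock: 36.67
position: [0.4776, 0.2262, 0.1595]
tool_rot: [3.141, 0.001, 0.328]
force: [1.4, 0.7, -0.8]
grip_width: 0.0191
```

Request:
servo_tool(
  rows=[
    [[-0.9,-4.8,0.5,0,0,-0.9],[0,0,0,0,0,0],[0,0,0,0,0,0]],
  ],
)

```text
clock: 37.05
position: [0.4549, 0.2671, 0.1548]
tool_rot: [3.141, 0.0, 0.343]
force: [-0.8, -0.2, -1.2]
grip_width: 0.0193
```

Run:
```python
from look import *
st(); snap('wrist','w24'); plan([(.4554,.2670,.054,19.65)],.04)
```

```text
t 37.05 p [0.4549 0.2671 0.1548] rpy [1.7996e+02 3.0000e-02 1.9650e+01] F [-0.8 -0.2 -1.2] g 0.0193 q [-1.13  0.57  0.69  1.95 -0.5   0.79 -1.39]
[[[0.01, -0.01, 3.37, 0.0, 0.0, 0.0], [0.01, -0.01, 3.36, 0.0, 0.0, 0.0], [0.01, -0.01, 3.37, 0.0, 0.0, -0.1]]]
```

View pics/w24.png

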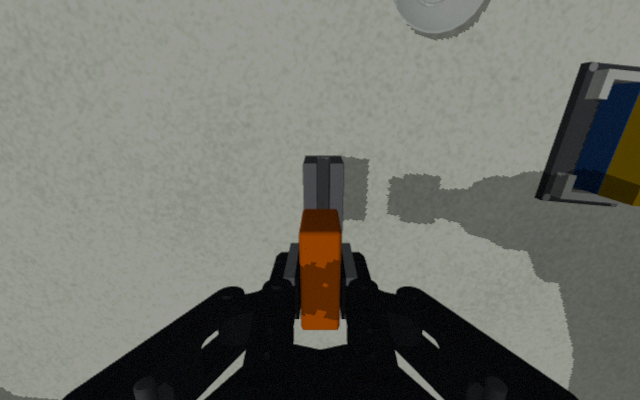

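The slot appears about 2 mm to tool +y of the leaf, so I'm shifting to centre it.

Request:
servo_tool(
  rows=[
    [[0,0.2,3.4,0,0,0],[0,0,3.4,0,0,0],[0,0,2.4,0,0,0],[0,0,0.8,0,0,0],[0,0,0,0,0,0]],
  ],
)

```text
clock: 37.72
position: [0.456, 0.2649, 0.0553]
tool_rot: [3.141, 0.0, 0.342]
force: [0.5, -0.4, -0.6]
grip_width: 0.0194
```

Run:
```python
from look import *
st(); f=snap('wrist','w25'); cv2.imwrite('pics/w25z.png',cv2.resize(f['image'][170:270,270:370],None,fx=5,fy=5)[:,:,::-1])
```

```text
t 37.73 p [0.456  0.2649 0.0553] rpy [1.7998e+02 1.0000e-02 1.9580e+01] F [ 0.5 -0.4 -0.6] g 0.0194 q [-1.02  0.72  0.54  2.   -0.64  0.59 -1.27]
```

View pics/w25z.png

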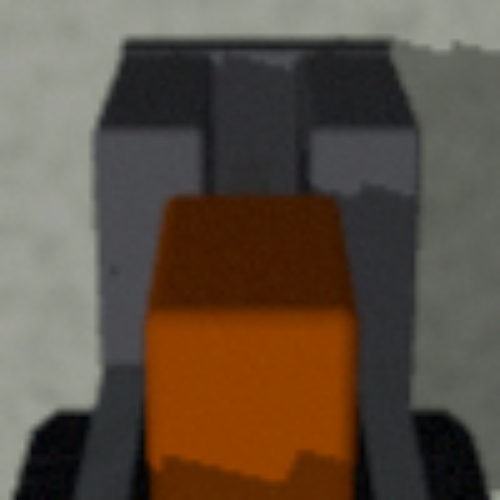

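Request:
servo_tool(
  rows=[
    [[0,0,0.15,0,0,0],[0,0,0.1,0,0,0],[0,0,0,0,0,0]],
  ],
)

```text
clock: 38.15
position: [0.4556, 0.2658, 0.0528]
tool_rot: [-3.141, -0.0, 0.343]
force: [0.8, 0.3, -1.3]
grip_width: 0.0195
```

Request:
servo_tool(
  rows=[
    [[0,0,0,0,0,0],[0,0,0,0,0,0],[0,0,0,0,0,0],[0,0,0,0,0,0]],
  ],
  grip=0.4,
)

```text
clock: 38.65
position: [0.4556, 0.2657, 0.0526]
tool_rot: [3.142, -0.0, 0.343]
force: [0.1, -0.2, -0.4]
grip_width: 0.0595
```

Request:
servo_tool(
  rows=[
    [[0,0,-2,0,0,0],[0,0,-4,0,0,0],[0,0,-5,0,0,0],[0,0,0,0,0,0]],
  ],
)

```text
clock: 39.15
position: [0.4568, 0.2664, 0.1654]
tool_rot: [-3.14, -0.004, 0.343]
force: [0.1, 0.7, -0.6]
grip_width: 0.0599
```

Run:
```python
from look import *
s=st(); f=snap('wrist','w26')
b=blobs(hsvmask(f['image'],*COL['orange']))[0]; print(cv2.boundingRect(b),rect(f,b,.079,s))
plan([(.56,-.26,.2,15)],.055)
```

```text
t 39.15 p [0.4568 0.2664 0.1654] rpy [-179.9    -0.25   19.65] F [ 0.1  0.7 -0.6] g 0.0599 q [-1.14  0.56  0.71  1.95 -0.5   0.81 -1.39]
(309, 178, 23, 60) [455.3 265.9  54.6  19.   19.7]
[[[-0.79, 5.31, -0.37, 0.0, 0.0, 0.5], [-0.74, 5.31, -0.37, 0.0, 0.0, 0.5], [-0.7, 5.32, -0.37, 0.0, 0.0, 0.5], [-0.65, 5.32, -0.37, 0.0, 0.0, 0.5], [-0.61, 5.33, -0.37, 0.0, 0.0, 0.4]]]
[[[-0.57, 5.33, -0.37, 0.0, 0.0, 0.5], [-0.52, 5.34, -0.37, 0.0, 0.0, 0.4], [-0.48, 5.34, -0.37, 0.0, 0.0, 0.5], [-0.44, 5.35, -0.38, 0.0, -0.1, 0.4], [-0.4, 5.35, -0.37, -0.1, 0.0, 0.5]]]
```

View pics/w26.png

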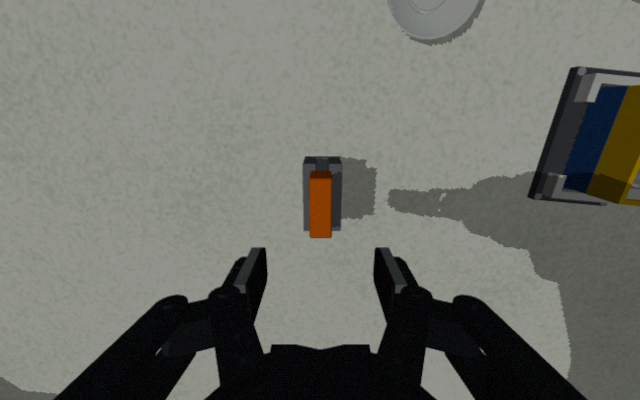

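Comb is hanging in its stand. Next is the cover, approached high so I can look for it first.

Request:
servo_tool(
  rows=[
    [[-0.8,5.3,-0.4,0,0,0.5],[-0.7,5.3,-0.4,0,0,0.5],[-0.7,5.3,-0.4,0,0,0.5],[-0.7,5.3,-0.4,0,0,0.5],[-0.6,5.3,-0.4,0,0,0.4]],
  ],
)

```text
clock: 39.83
position: [0.5068, 0.0018, 0.1818]
tool_rot: [-3.141, 0.001, 0.301]
force: [1.0, 0.2, 0.6]
grip_width: 0.0598
```

Request:
servo_tool(
  rows=[
    [[-0.6,5.3,-0.4,0,0,0.5],[-0.5,5.3,-0.4,0,0,0.4],[-0.5,5.3,-0.4,0,0,0.5],[-0.4,5.3,-0.4,0,0,0.4],[-0.4,5.3,-0.4,0,0,0.5]],
  ],
)

```text
clock: 40.45
position: [0.5585, -0.2591, 0.2014]
tool_rot: [-3.14, 0.001, 0.261]
force: [0.9, 1.5, -0.3]
grip_width: 0.0598
```

Request:
servo_tool(
  rows=[
    [[0,0,0,0,0,0],[0,0,0,0,0,0]],
  ],
)

```text
clock: 40.7
position: [0.5582, -0.2573, 0.2014]
tool_rot: [-3.14, 0.001, 0.261]
force: [-0.7, 1.5, -0.1]
grip_width: 0.0598
```

Run:
```python
from look import *
s=st(); f=snap('wrist','w27')
print(proj(f,[[.617,-.324,.013]],s))
```

```text
t 40.7 p [ 0.5582 -0.2573  0.2014] rpy [-1.7992e+02  8.0000e-02  1.4930e+01] F [-0.7  1.5 -0.1] g 0.0598 q [-0.11  0.64  0.69  1.68 -0.47  0.99 -0.56]
[[388.03962681 145.58607175]]
```

View pics/w27.png

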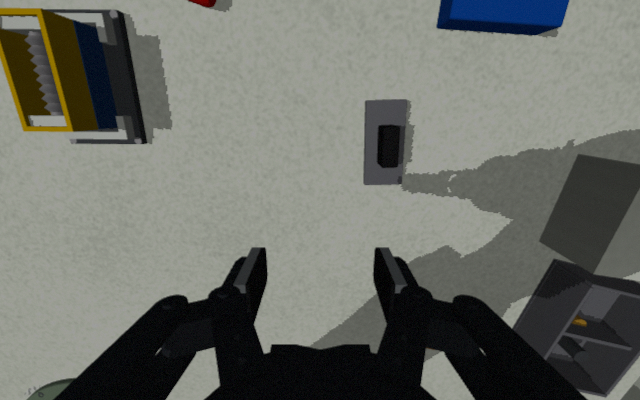

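```bash
cat > cov.py <<'E'
from look import *
def cover(s,f,roi,z0=0.):
    im=f['image']; hs=cv2.cvtColor(im,cv2.COLOR_RGB2HSV); x0,y0,x1,y1=roi
    m=(hs[:,:,2]<98).astype(np.uint8); k=np.zeros_like(m);k[y0:y1,x0:x1]=1;m&=k
    m=cv2.morphologyEx(m,cv2.MORPH_OPEN,np.ones((5,5)))
    b=blobs(m)[0]; print('plate',cv2.boundingRect(b),rect(f,b,z0+.013,s))
    m=(hs[:,:,2]<30).astype(np.uint8)&k
    b=blobs(m)[0]; print('grip',cv2.boundingRect(b),rect(f,b,z0+.043,s))
E
python3 - <<'E'
from cov import *
s=st(); f=bot.grab_frame('wrist'); cover(s,f,(350,85,412,200))
im=f['image'];cv2.imwrite('pics/w27z.png',cv2.resize(im[90:195,350:420],None,fx=5,fy=5,interpolation=cv2.INTER_CUBIC)[:,:,::-1])
E
```

```text
t 40.75 p [ 0.5584 -0.2566  0.2016] rpy [-1.7992e+02  6.0000e-02  1.5000e+01] F [-0.6  0.2 -0.3] g 0.0599 q [-0.11  0.64  0.69  1.68 -0.47  0.99 -0.56]
plate (364, 100, 44, 85) [ 617.8 -319.4   97.2   47.9   16.6]
grip (378, 126, 23, 42) [ 617.8 -316.4   43.6   22.4   15.8]
```

View pics/w27z.png

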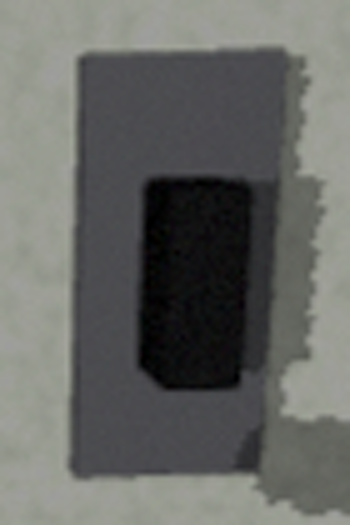

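Run:
```python
from look import *
plan([(.6175,-.3195,.14,16.3)],.055)
```

```text
[[[2.03, 3.82, 3.09, 0.0, 0.0, -0.6], [1.98, 3.83, 3.09, -0.1, 0.0, -0.7]]]
```

Request:
servo_tool(
  rows=[
    [[2,3.8,3.1,0,0,-0.6],[2,3.8,3.1,0,0,-0.7],[0,0,0,0,0,0],[0,0,0,0,0,0]],
  ],
)

```text
clock: 41.3
position: [0.6172, -0.3195, 0.1406]
tool_rot: [-3.141, 0.0, 0.284]
force: [0.5, -0.1, 0.3]
grip_width: 0.0599
```

Run:
```python
from cov import *
s=st(); f=snap('wrist','w28'); cover(s,f,(270,100,370,260))
```

```text
t 41.3 p [ 0.6172 -0.3195  0.1406] rpy [-1.7998e+02  1.0000e-02  1.6290e+01] F [ 0.5 -0.1  0.3] g 0.0599 q [ 0.04  0.82  0.62  1.49 -0.54  1.   -0.48]
plate (296, 142, 49, 95) [ 618.6 -319.6   98.5   46.7   16.6]
grip (311, 172, 19, 51) [ 621.3 -318.4   47.4   16.7   16.3]
```

View pics/w28.png

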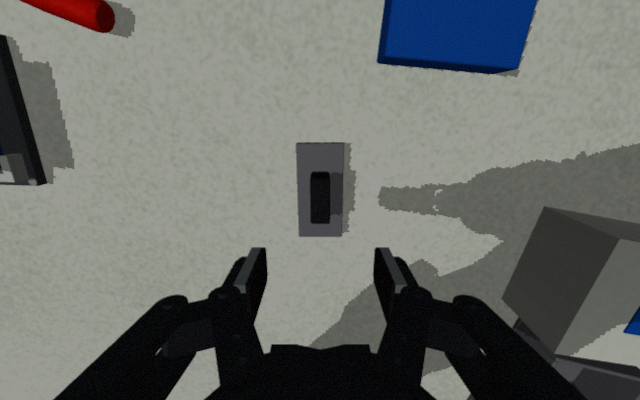

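Request:
servo_tool(
  rows=[
    [[0.1,0.05,4,0,0,-0.2],[0,0,4,0,0,0],[0,0,3,0,0,0],[0,0,1.3,0,0,0],[0,0,0,0,0,0]],
  ],
)

```text
clock: 41.98
position: [0.6185, -0.3203, 0.0182]
tool_rot: [3.141, -0.0, 0.288]
force: [-0.3, -0.2, 1.7]
grip_width: 0.0599
```

Request:
servo_tool(
  rows=[
    [[0,0,0,0,0,0],[0,0,0,0,0,0],[0,0,0,0,0,0],[0,0,0,0,0,0],[0,0,0,0,0,0]],
  ],
  grip=-1,
  squeeze=40,
)

```text
clock: 42.6
position: [0.6188, -0.3208, 0.0187]
tool_rot: [3.141, -0.001, 0.287]
force: [-2.0, 1.6, 8.3]
grip_width: 0.0174
```

Request:
servo_tool(
  rows=[
    [[0,0,0,0,0,0],[0,0,-1,0,0,0],[0,0,-3,0,0,0],[0,0,-5,0,0,0],[0,0,-5,0,0,0]],
  ],
)

```text
clock: 43.22
position: [0.618, -0.3207, 0.1597]
tool_rot: [3.141, 0.0, 0.287]
force: [1.1, -0.7, -1.4]
grip_width: 0.0171
```

Run:
```python
from look import *
s=st(); f=snap('wrist','w29')
plan([(.6,-.15,.18,15),(.6,.0145,.165,14.5)],.055)
```

```text
t 43.23 p [ 0.618  -0.3207  0.1597] rpy [1.7999e+02 1.0000e-02 1.6430e+01] F [ 1.1 -0.7 -1.4] g 0.0171 q [ 0.03  0.81  0.64  1.48 -0.52  1.03 -0.49]
[[[0.74, -4.28, -0.35, 0.1, -0.1, 0.4], [0.71, -4.28, -0.35, 0.1, -0.1, 0.3], [0.69, -4.29, -0.34, 0.1, -0.1, 0.4], [0.66, -4.29, -0.33, 0.0, 0.0, 0.3], [1.06, -3.97, 0.38, 0.0, 0.0, 0.1]]]
[[[1.06, -3.97, 0.37, 0.0, 0.0, 0.1], [1.05, -3.98, 0.38, 0.0, 0.0, 0.2], [1.04, -3.98, 0.37, 0.0, 0.0, 0.1]]]
```

View pics/w29.png

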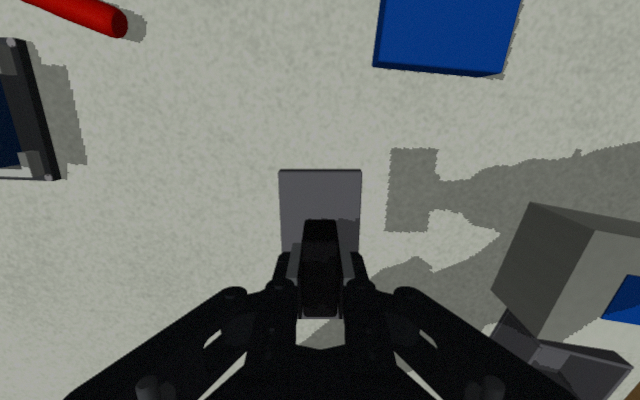

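Run:
```python
from look import *
f=bot.grab_frame('wrist'); im=f['image'].astype(int); print(im[160:180,300].sum(1)); print(im[200,270:290].sum(1),im[200,350:370].sum(1))
print((toolplane(f,[(300,170.5),(280,200),(360,200)],.0057)*1000).round(2))
```

```text
[485 491 493 495 500 503 503 500 362 178  99 165 219 250 247 252 254 252
 253 249]
[482 490 497 498 503 503 503 498 499 361 251 252 254 254 246 253 256 252
 249 251] [249 248 246 248 244 248 246 249 246 240 242 435 509 499 494 491 489 501
 504 503]
[[ 48.72 -10.64   5.7 ]
 [ 31.91 -22.24   5.7 ]
 [ 31.9   22.64   5.7 ]]
```

Request:
servo_tool(
  rows=[
    [[0.7,-4.3,-0.4,0,0,0.4],[0.7,-4.3,-0.4,0,0,0.3],[0.7,-4.3,-0.3,0,0,0.4],[0.7,-4.3,-0.3,0,0,0.3],[1.1,-4,0.3,0,0,0.1]],
  ],
)

```text
clock: 43.95
position: [0.5981, -0.1047, 0.1691]
tool_rot: [-3.141, -0.001, 0.261]
force: [0.2, -0.3, -2.1]
grip_width: 0.0174
```

Request:
servo_tool(
  rows=[
    [[1.1,-4,0.4,0,0,0.1],[1,-4,0.4,0,0,0.2],[1,-4,0.4,0,0,0.1],[0,0,0,0,0,0],[0,0,0,0,0,0]],
  ],
)

```text
clock: 44.58
position: [0.5975, 0.0173, 0.1567]
tool_rot: [3.141, 0.0, 0.254]
force: [0.3, -0.2, -1.0]
grip_width: 0.0171
```

Run:
```python
from look import *
s=st(); f=snap('wrist','w30')
plan([(.6003,.0144,.105,14.5)],.03)
```

```text
t 44.58 p [0.5975 0.0173 0.1567] rpy [179.98   0.    14.54] F [ 0.3 -0.2 -1. ] g 0.0171 q [-0.58  0.68  0.69  1.77 -0.54  0.89 -0.97]
[[[0.1, 0.15, 2.59, 0.0, 0.0, 0.0], [0.1, 0.15, 2.59, 0.0, 0.0, 0.0]]]
```

View pics/w30.png

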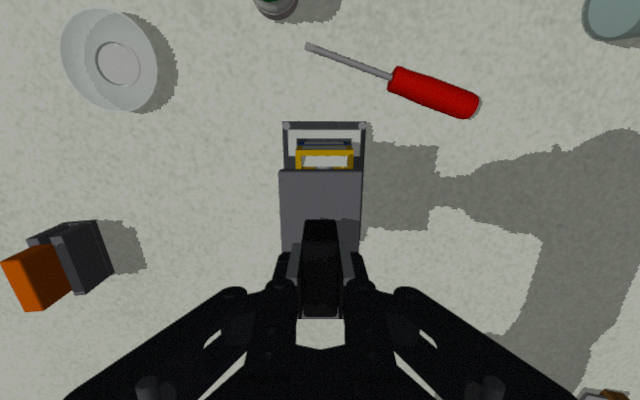

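Request:
servo_tool(
  rows=[
    [[0.1,0.15,2,0,0,0],[0.1,0.15,2,0,0,0],[0,0,1.5,0,0,0],[0,0,0,0,0,0],[0,0,0,0,0,0]],
  ],
)

```text
clock: 45.25
position: [0.6006, 0.0152, 0.1019]
tool_rot: [3.141, -0.0, 0.254]
force: [-0.6, -1.0, -1.9]
grip_width: 0.0174
```

Run:
```python
from look import *
s=st(); f=snap('wrist','w31');cv2.imwrite('pics/w31z.png',cv2.resize(f['image'][120:250,250:390],None,fx=4,fy=4,interpolation=cv2.INTER_CUBIC)[:,:,::-1])
```

```text
t 45.25 p [0.6006 0.0152 0.1019] rpy [ 1.7999e+02 -2.0000e-02  1.4540e+01] F [-0.6 -1.  -1.9] g 0.0174 q [-0.54  0.75  0.63  1.79 -0.6   0.8  -0.92]
```

View pics/w31z.png

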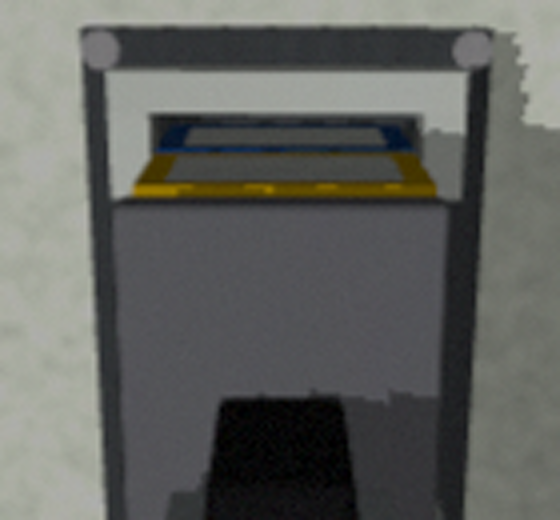

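Request:
servo_tool(
  rows=[
    [[-0.03,0.06,0.5,0,0,0],[0,0,0.3,0,0,0],[0,0,0,0,0,0]],
  ],
)

```text
clock: 45.68
position: [0.6001, 0.0148, 0.0934]
tool_rot: [-3.141, 0.0, 0.254]
force: [-0.6, -0.3, -1.6]
grip_width: 0.0172
```

Request:
servo_tool(
  rows=[
    [[0,0,0.1,0,0,0],[0,0,0.05,0,0,0],[0,0,0,0,0,0]],
  ],
)

```text
clock: 46.05
position: [0.6003, 0.0147, 0.0926]
tool_rot: [-3.141, -0.0, 0.254]
force: [-3.3, -0.3, 8.1]
grip_width: 0.0171
```

Seated at the expected height (92.6 against 92.7 mm). Releasing.

Request:
servo_tool(
  rows=[
    [[0,0,-0.04,0,0,0],[0,0,0,0,0,0],[0,0,0,0,0,0],[0,0,0,0,0,0],[0,0,0,0,0,0]],
  ],
  grip=0.2,
)

```text
clock: 46.68
position: [0.6002, 0.0148, 0.0925]
tool_rot: [3.142, 0.0, 0.254]
force: [0.3, 1.3, -0.3]
grip_width: 0.0511
```

Request:
servo_tool(
  rows=[
    [[0,0,-2,0,0,0],[0,0,-4,0,0,0],[0,0,-5,0,0,0],[0,0,0,0,0,0],[0,0,0,0,0,0]],
  ],
)

```text
clock: 47.3
position: [0.6001, 0.0149, 0.2032]
tool_rot: [-3.141, -0.001, 0.254]
force: [0.1, 0.2, -0.4]
grip_width: 0.0511
```

Run:
```python
from cov import *
s=st(); f=snap('wrist','w32'); cover(s,f,(285,142,355,280),.074)
snap('scene','s32')
```

```text
t 47.3 p [0.6001 0.0149 0.2032] rpy [-1.7998e+02 -4.0000e-02  1.4550e+01] F [ 0.1  0.2 -0.4] g 0.0511 q [-0.6   0.63  0.74  1.72 -0.49  0.98 -1.  ]
plate (286, 142, 69, 100) [602.4  14.4  99.9  65.3  14.6]
grip (311, 176, 20, 54) [603.1  14.9  48.6  16.8  14. ]
```

View pics/w32.png

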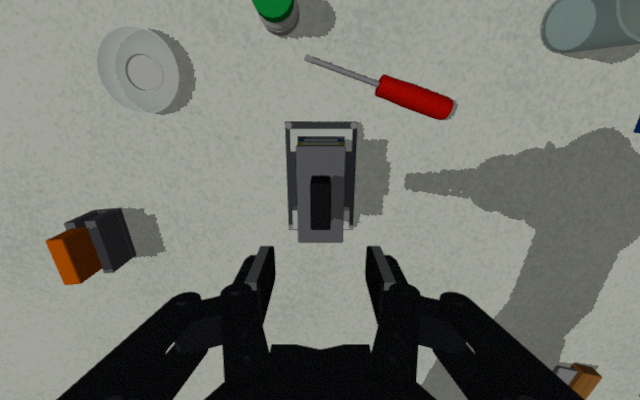

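View pics/s32.png

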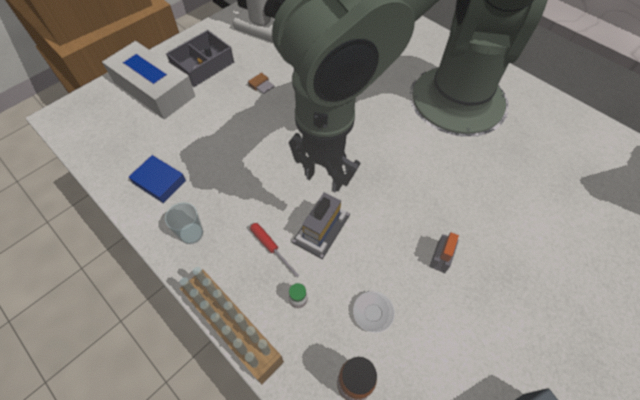

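Run:
```python
from look import *
print(bot.job_done()); st()
```

```text
the job is handed in; nothing more can be done
None
the job is handed in; nothing more can be done
```

The stack is done and handed in at about 47 s of the 210 s allowed. Blue is seated in the pocket, yellow is on blue, and the grey cover is on top. No green block was there today.

**Comb checks:** I pressed the orange comb into the middle of each screw before anything went on top. It reached home height within about 0.2 mm on both blocks and was held upright at about 16 N for over a second. It hung back in its stand after each press.

**Last checks:**
- **Seating:** all three parts touched down at the expected heights, within about 0.3 mm. Blue briefly saw about 35 N as it went down.
- **Final view:** the wrist picture shows the cover squarely over the blocks, at about 14.5° like the pocket. In both final pictures the dish, screwdriver and brown-handled comb look where they were.
- **Weak reading:** my automatic outline of the cover after placing was spoiled by the dark plate (65 mm wide instead of 46). I relied on the touchdown height, the held position and the picture instead.

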